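# Clamp the weighed pigment jar in the tumbler and turn it

## Robot

A 6-joint arm with a two-finger parallel gripper is mounted at the origin on a cart in front of the work surface, level with it; the furniture and walls round the work are solid. World frame = base frame: x ahead of the robot, y to its left, z up, the work surface at z = 0. Lengths are in m, angles in degrees, forces in N, time in s.
With the tool pointing down it reaches from about 0.3 to 0.75 m from the base axis. Payload 8.5 kg.
Tool frame: the origin (TCP) lies between the finger pads; the fingertips stand 14 mm ahead of it and the grasp point (between the pads) lies 5 mm behind it; x points along the fingers, z is the direction in which the jaws open and shut, and the axes are right-handed (so a half turn about x gives the same grasp; the last joint's range is limited). The gripper opens to 85 mm and grips with 20 to 120 N. Pads are 22 mm wide; open, the fingers measure 114 mm over their backs; the gripper's body (76 mm by 85 mm) begins 54 mm behind the grasp point. The pads swing forward as they close: fully open they stand 13 mm farther back than shut.
Start: joints at [-75.361, 21.807, 74.336, -0, 83.858, -12.336], TCP at [0.249, -0.49, 0.245] pointing down, gripper open.
Joint ranges: [-178.18, 178.18], [-50.72, 133.34], [12.68, 142.11], [-81.47, 261.47], [9.98, 163.14], [-165.26, 165.26]. Speed limits (degrees/s): [136.94, 136.94, 180, 180, 180, 180].

## Interface

Orientations are given as a 3x3 rotation matrix whose columns are the frame's x, y, z axes.
In Python, from rig import env gives the robot as it stands.
- The arm moves only by the shell command python3 -m jog 'ROWS' [FORCE]. ROWS is JSON, a list of rows, each a list of 5 numbers: the opening, from -1 (shut) to 1 (fully open), so that 0 is half open, then the shift along the tool's x, y, z in m, then the turn about the tool's x in rad. In form: [[claw, dx, dy, dz, yaw], ...]. A call has 1 to 20 rows; each row is the pose to reach, as a shift and turn from the pose commanded when the call began, along the tool's axes at that moment; what a row does not reach only later rows make up. A row lasts 1/10 s, in which the tool goes at most 50 mm and 8.59 degrees, less where a joint would pass 70% of its speed; a pose out of reach is approached as far as the arm can. A call with a gripper value outside its range is refused whole. The fingers move at their own pace and stop on an object; FORCE is the grip in N (left out, the last holds). Time passes only in rows, so rows that repeat a pose let the fingers close. It gives the time, the measured TCP pose, the force and the opening at its end, in the units of the state.
- env.observe(): the state, without advancing time (a new reading comes with each control period).
- env.get_image(name): name is "side" or "top" or "wrist"; returns the picture (384x512x3 uint8, red, green, blue); there is no depth.
- env.camera_model(name): a dict with "fx", "fy", "cx", "cy" (pixels), "origin" and "orientation" of the camera in the world. Camera axes: x right, y up, looking along -z (the intrinsics and any distortion apply to the point x, -y, -z); pixel columns grow to the right and rows downward; lengths in m; the calibration is good to about 2 mm. A picture is of the moment at which its call begins: read the wrist's pose just before it. camera_model takes no time and is no camera call; for the wrist camera it gives the pose at the moment of the call.
- env.close_job(): hands the job in, once; it reports no verdict.
The state is a dict: "time_s": time; "q": joint angles; "qvel": joint speeds; "joint_efforts": joint torques, N m; "position": TCP position; "tool_rot": TCP orientation; "ft_force": force on the tool from outside, world axes, zero at the start; "wrist_torque": the same for the moment, N m; "grip_width": finger opening in m.
Only numpy, scipy, OpenCV 4.12 (cv2) and the standard library are available. Lean on these libraries where they do the work, as an engineer would, in place of code of your own. Each camera call takes 0.05 s, during which the arm holds its last target.

## Task

Take the capped jar off the scale and clamp it in the hand-cranked jar tumbler: hold the sprung jaw back while the jar goes down inside the half collar, so that it stands flat on the wheel, and let the jaw close on it. Then crank the wheel smoothly by its black grip at least two full turns in one direction, either way, never faster than about half a turn a second, stop with the jar at the lowest point, nearest you, and let go. Do not shift or knock over the two dropper bottles, the white bottle or the beaker.

Things in the scene. Friction and masses are not known exactly. Their poses are not given: they have to be found in the camera images.
- jar: the pigment jar to be tumbled: round, 45 mm diameter, 63 mm high, about 0.12 kg; glass-clear body with a white screw cap (the cap is the top 13 mm, 43.6 mm diameter, fixed). It starts standing upright on the pan of the scale. Origin: centre of its underside, z up through the cap.
- scale: flat white scale, 240 mm in x, 190 mm in y, fixed; its flat pan (x -60 to 110, y -85 to 85 mm in its frame) is 34 mm above the bench. Origin: centre of the underside. Of scale and tumbler, one stands near the middle and one farther right, either way round.
- tumbler: the jar tumbler, fixed: grey base plate (x -70 to 120, y -75 to 75 mm of its frame) with a pillar carrying a round aluminium wheel of 90 mm radius. The wheel's face slopes at 30 degrees, facing up and towards the tumbler's own -x; the centre of the face is 135 mm straight above the origin (bench level).
- wheel (a joint): turn of the wheel about the axis square to its face (rad, counts on over turns); 0 = seat at its lowest point, nearest the robot; positive = anticlockwise seen looking onto the face. Starts within 0.5 of 0; free to 5 turns each way. Friction 0.18 N m holds it where it is left; it is heavy on the seat's side, so it resists more (to about 0.33 N m) while the seat climbs, less while it sinks.
- gate (a joint): travel of the sprung jaw towards the hub (m): 0 = shut, empty; 0.012 = jar clamped; 0.028 = stop. Spring 3 N at 0, 5.4 N at 0.012, 8.6 N at 0.028. The jaw is an upright rubber-faced plate 36 mm wide, 52 mm high above the wheel's face, 8 mm thick; shut, its face is 10.5 mm from the seat point on the seat's +x side. It slides along the seat's x; a square push does not turn the wheel.
- seat (a point): where the centre of the jar's underside belongs, on the wheel's face 52 mm from the hub. Turns with the wheel: z square out of the face, x along the face to the hub, y across. A fixed half collar, 20 mm high, 6 mm thick, inner radius 23 mm, walls its -x half (62 degrees each side of -x). The jar must pass over the collar, push the jaw back over 13 mm (jar centre at seat x over 1 mm), then go down.
- hub (a point): centre of the wheel's face; axes as the seat's.
- grip_mid (a point): middle of the black crank grip, 50 mm above the wheel's face, 65 mm from the hub, opposite the seat. The grip is a round barrel, 26 mm diameter, 26 to 72 mm above the face, square to it; it spins freely on its pin, so the hand that holds it need not turn. The spring barrel between grip and hub is 25 mm high above the face and ends 21 mm from the grip's axis.
- dropper_a: brown dropper bottle, 33 mm diameter, 102 mm high, standing on the pan of the scale behind the jar; must stay. Origin: centre of its underside.
- dropper_b: brown dropper bottle, 33 mm diameter, 102 mm high, standing on the bench between scale and tumbler; must stay. Origin: centre of its underside.
- hdpe_bottle: white bottle, 69 mm diameter, 191 mm high, standing behind; must stay. Origin: centre of its underside.
- beaker: translucent beaker, 69 mm diameter, 111 mm high, standing behind; must stay. Origin: centre of its underside.
Mind the look-alikes: they are no part of the job. What is shaped like the jar but green is not meant.

How it is judged:
By the outcome, as a careful person would: the job done as asked, in the order asked, and still so for the second after the job is handed in, with the robot touching nothing.
It also fails if it takes over 72 s, if anything falls off the work surface, if the arm or the gripper's body presses on something with over 40 N, if the wrist force passes 120 N, or if a joint passes its speed limit or range.

## Working session

There is one attempt and no reset: what is moved stays moved. The work goes in short steps, Python scripts to look and compute and a shell command to move; the robot and the scene stay as the last step left them, time stands still between calls to the robot, and variables do not carry over. Pictures are saved under pics/ and viewed, and the job is handed in when it is done.

```bash
ls; mkdir -p pics
python3 - <<'E'
from rig import env
import cv2,numpy as np
s=env.observe(); print(s)
for n in ("side","top","wrist"):
    m=env.camera_model(n); print(n,m)
    cv2.imwrite(f"pics/{n}0.png",env.get_image(n)[:,:,::-1])
E
```

```text
pics
{'time_s': 0.0, 'q': array([-7.53608803e+01,  2.18416279e+01,  7.43853930e+01,  2.00797761e-03,
        8.38573798e+01, -1.23388035e+01]), 'qvel': array([ 0.04828352,  0.00172516, -0.03129043, -0.06223603,  0.04293132,
       -0.05121441]), 'joint_efforts': array([ 3.38604959e-04, -4.48460913e+01, -2.31278390e+01, -9.33034403e-05,
        4.64914658e-03,  2.34051345e-05]), 'position': array([ 0.24941569, -0.48989187,  0.24470202]), 'tool_rot': array([[-3.38575503e-04,  8.91183159e-01,  4.53643542e-01],
       [ 1.43405553e-03,  4.53643534e-01, -8.91182073e-01],
       [-9.99998914e-01,  3.48817612e-04, -1.43159873e-03]]), 'ft_force': array([ 0.39069007, -0.87385826, -0.42662653]), 'wrist_torque': array([ 0.01456847, -0.02961819, -0.02222514]), 'grip_width': 0.0853279598678523}
side {'fx': 380.412320329387, 'fy': 380.412320329387, 'cx': 255.62440056279473, 'cy': 191.78553484425333, 'origin': array([0.26357337, 0.65430384, 0.60429754]), 'orientation': array([[-0.89028824,  0.23311467, -0.39120888],
       [-0.45476479, -0.4098328 ,  0.79071238],
       [ 0.02399642,  0.88186996,  0.47088167]])}
top {'fx': 392.3091342442406, 'fy': 392.3091342442406, 'cx': 259.41579587433176, 'cy': 194.90163318802476, 'origin': array([ 0.45041292, -0.11881674,  1.18550898]), 'orientation': array([[ 0.01672515,  0.98046522, -0.19598017],
       [-0.99980056,  0.0142602 , -0.01398196],
       [-0.01091411,  0.19617494,  0.98050817]])}
wrist {'fx': 294.5172444606052, 'fy': 294.5172444606052, 'cx': 257.8657797665688, 'cy': 192.42473068241114, 'origin': array([ 0.31342719, -0.45771245,  0.37391746]), 'orientation': array([[ 0.45364634,  0.85460691,  0.25268958],
       [-0.89117948,  0.4356739 ,  0.12644125],
       [-0.00203269, -0.28255138,  0.95925001]])}
```

View pics/side0.png

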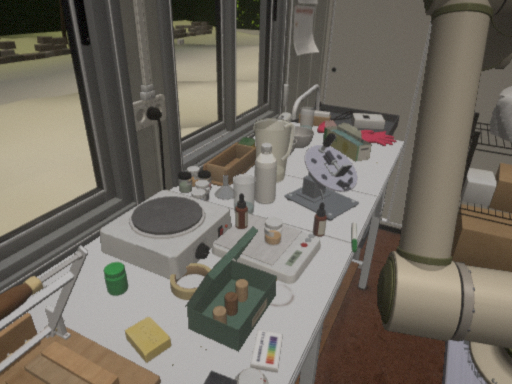

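View pics/top0.png

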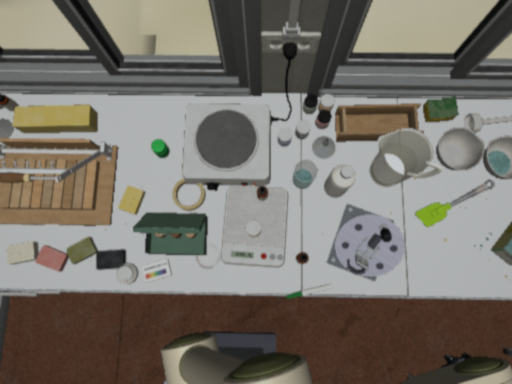

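View pics/wrist0.png

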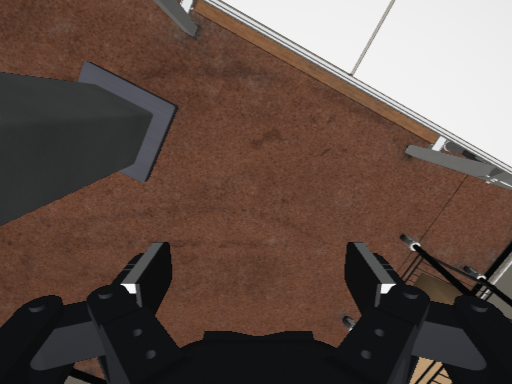

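```bash
cat > h.py <<'E'
import numpy as np, cv2
CAM={'side':dict(f=380.412320329387,cx=255.62440056279473,cy=191.78553484425333,o=np.array([0.26357337,0.65430384,0.60429754]),R=np.array([[-0.89028824,0.23311467,-0.39120888],[-0.45476479,-0.4098328,0.79071238],[0.02399642,0.88186996,0.47088167]])),
'top':dict(f=392.3091342442406,cx=259.41579587433176,cy=194.90163318802476,o=np.array([0.45041292,-0.11881674,1.18550898]),R=np.array([[0.01672515,0.98046522,-0.19598017],[-0.99980056,0.0142602,-0.01398196],[-0.01091411,0.19617494,0.98050817]]))}
def wc(m): return dict(f=m['fx'],cx=m['cx'],cy=m['cy'],o=np.array(m['origin']),R=np.array(m['orientation']))
def ray(c,u,v):
    if isinstance(c,str): c=CAM[c]
    d=c['R']@np.array([(u-c['cx'])/c['f'],-(v-c['cy'])/c['f'],-1.]); return c['o'],d/np.linalg.norm(d)
def plane(c,u,v,z):
    o,d=ray(c,u,v); return o+d*(z-o[2])/d[2]
def proj(c,p):
    if isinstance(c,str): c=CAM[c]
    q=c['R'].T@(np.asarray(p)-c['o']); return np.array([c['cx']-c['f']*q[0]/q[2], c['cy']+c['f']*q[1]/q[2]])
def tri(rays):
    A=np.zeros((3,3));b=np.zeros(3)
    for o,d in rays:
        P=np.eye(3)-np.outer(d,d);A+=P;b+=P@o
    p=np.linalg.solve(A,b); return p,[np.linalg.norm((np.eye(3)-np.outer(d,d))@(p-o)) for o,d in rays]
E
python3 - <<'E'
import cv2,numpy as np
t=cv2.imread('pics/top0.png');s=cv2.imread('pics/side0.png')
cv2.imwrite('pics/top_z.png',cv2.resize(t[170:290,210:410],None,fx=4,fy=4,interpolation=cv2.INTER_CUBIC))
cv2.imwrite('pics/side_z.png',cv2.resize(s[130:290,200:400],None,fx=3.7,fy=3.7,interpolation=cv2.INTER_CUBIC))
E
```

```text
(no output)
```

View pics/top_z.png

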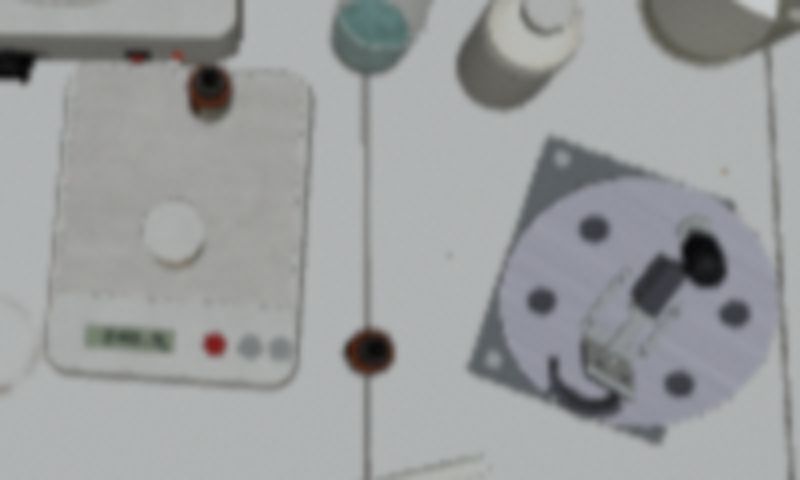

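View pics/side_z.png

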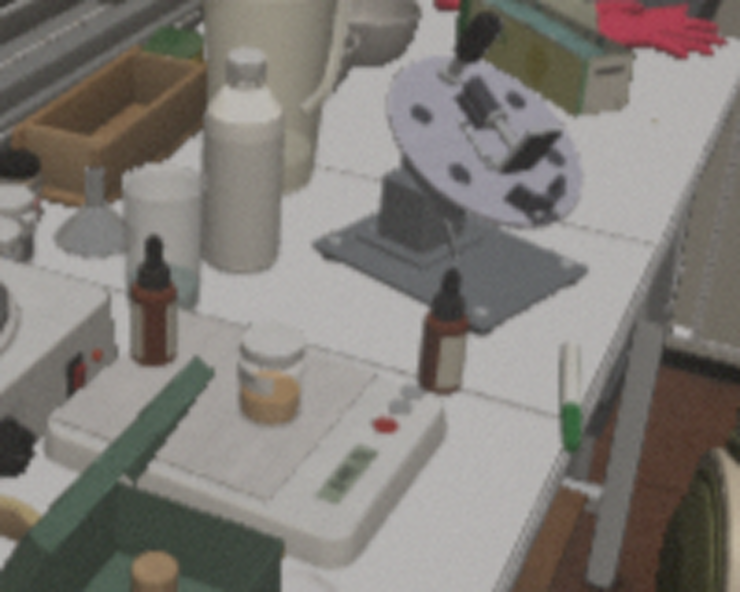

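```bash
cat >> h.py <<'E'
def tz(x,y): return 210+(x-1.5)/4,170+(y-1.5)/4
def sz(x,y): return 200+(x-1.4)/3.7,130+(y-1.4)/3.7
E
python3 - <<'E'
from h import *
np.set_printoptions(precision=4,suppress=True)
for n,p in dict(A=(548,138),B=(470,369),C=(660,443)).items(): print(n,plane('top',*tz(*p),0.006))
for n,p in dict(L=(315,243),R=(585,268),N=(482,330)).items(): print('side',n,plane('side',*sz(*p),0.006))
print('jar top',plane('top',*tz(174,233),.097), 'jar base side', plane('side',*sz(270,405),.034))
for n,p in dict(nl=(55,375),nr=(290,388),fr=(312,80),fl=(70,65)).items(): print('scale',n,plane('top',*tz(*p),.034))
print('dropA',plane('top',*tz(210,80),.136),plane('side',*sz(153,355),.034))
print('dropB',plane('top',*tz(373,350),.102),plane('side',*sz(442,382),.0))
# grip top: two views
print('griptop',tri([ray('top',*tz(703,254)),ray('side',*sz(484,25))]))
E
```

```text
A [ 0.6614 -0.368   0.006 ]
B [ 0.487  -0.3058  0.006 ]
C [ 0.4358 -0.4437  0.006 ]
side L [ 0.6659 -0.376   0.006 ]
side R [ 0.4424 -0.4507  0.006 ]
side N [ 0.4908 -0.3078  0.006 ]
jar top [ 0.5741 -0.0874  0.097 ] jar base side [ 0.581  -0.0937  0.034 ]
scale nl [ 0.4769 -0.0014  0.034 ]
scale nr [ 0.4704 -0.1715  0.034 ]
scale fr [ 0.6979 -0.1867  0.034 ]
scale fl [ 0.7069 -0.0047  0.034 ]
dropA [ 0.675 -0.111  0.136] [ 0.6832 -0.1095  0.034 ]
dropB [ 0.4957 -0.2248  0.102 ] [ 0.4974 -0.2297  0.    ]
griptop (array([ 0.5505, -0.4163,  0.2195]), [np.float64(0.001927947475931395), np.float64(0.0019279474759314335)])
```

```bash
python3 -m jog '[[1,-0.05,0.03,0,0.1],[1,-0.085,0.08,0.01,0.25],[1,-0.085,0.12,0.015,0.4],[1,-0.085,0.16,0.02,0.55],[1,-0.085,0.2,0.024,0.7],[1,-0.085,0.24,0.024,0.82],[1,-0.085,0.268,0.024,0.82],[1,-0.085,0.268,0.024,0.82],[1,-0.085,0.268,0.024,0.82]]'
cat > look.py <<'E'
import sys
from rig import env
from h import *
import json
name=sys.argv[1]
for n in sys.argv[2:]:
    s=env.observe(); m=env.camera_model(n); im=env.get_image(n)
    cv2.imwrite(f'pics/{name}_{n}.png',im[:,:,::-1])
    c=wc(m); json.dump(dict(f=c['f'],cx=c['cx'],cy=c['cy'],o=c['o'].tolist(),R=c['R'].tolist()),open(f'pics/{name}_{n}.json','w'))
s=env.observe(); print(s['time_s'],s['position'].round(4),s['tool_rot'].round(3).tolist(),s['q'].round(1),s['ft_force'].round(1),s['grip_width'])
E
cat >> h.py <<'E'
import json
def load(n):
    d=json.load(open(f'pics/{n}.json')); d['o']=np.array(d['o']);d['R']=np.array(d['R']);return d
E
python3 look.py w1 wrist; python3 -c "
import cv2;t=cv2.imread('pics/w1_wrist.png');cv2.imwrite('pics/w1z.png',cv2.resize(t,None,fx=1.56,fy=1.56,interpolation=cv2.INTER_CUBIC))"
```

```text
time_s: 1.05
position: [0.4993, -0.3898, 0.3298]
tool_rot: [[-0.001, 0.94, -0.341], [0.0, -0.341, -0.94], [-1.0, -0.001, -0.0]]
ft_force: [-0.6, -0.0, -0.5]
grip_width: 0.0851
1.1 [ 0.4987 -0.3903  0.3301] [[-0.001, 0.94, -0.342], [0.0, -0.342, -0.94], [-1.0, -0.001, -0.0]] [-48.7  28.7  49.3  -0.  102.1  61.3] [-0.1  0.1  0.5] 0.08544475221285887
```

View pics/w1z.png

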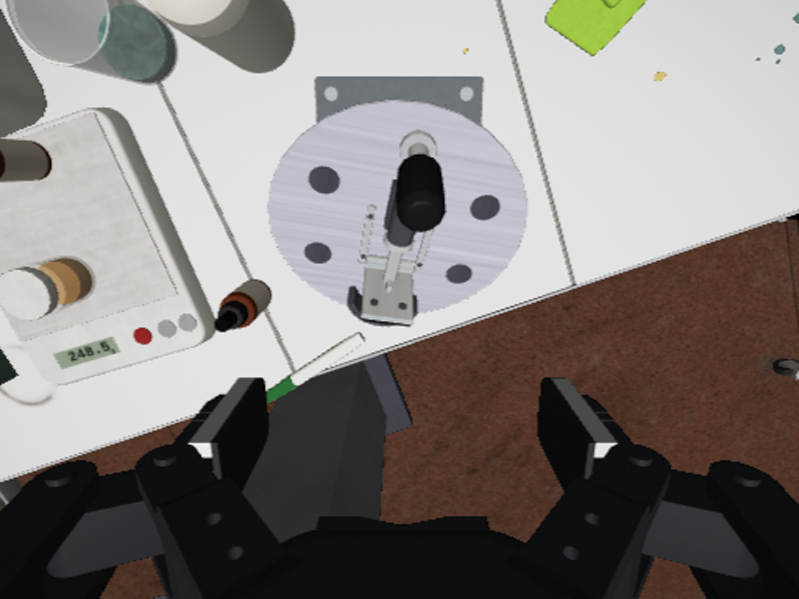

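```bash
cat >> h.py <<'E'
def face(yaw):
    c,s=np.cos(yaw),np.sin(yaw); T=np.array([[c,-s,0],[s,c,0],[0,0,1]])
    a=np.radians(30)
    X=T@[np.cos(a),0,np.sin(a)];Y=T@[0,1,0];N=T@[-np.sin(a),0,np.cos(a)]
    return np.array([X,Y,N])  # rows
def onface(c,u,v,hub,F,h=0):
    o,d=ray(c,u,v); t=((hub-o)@F[2]+h)/(d@F[2]); p=o+t*d; return F@(p-hub)
E
python3 - <<'E'
from h import *
np.set_printoptions(precision=4,suppress=True)
for nm,cam,roi in (('w1_wrist',load('w1_wrist'),(50,225,160,350)),('top0','top',(205,285,325,415)),('side0','side',(140,200,290,370))):
    im=cv2.imread(f'pics/{nm}.png'); hsv=cv2.cvtColor(im,cv2.COLOR_BGR2HSV)
    b,g,r=[im[:,:,i].astype(int) for i in range(3)]
    m=((b-g>10)&(b>100)).astype(np.uint8)*255
    mm=np.zeros_like(m); y0,y1,x0,x1=roi; mm[y0:y1,x0:x1]=m[y0:y1,x0:x1]
    cs,_=cv2.findContours(mm,cv2.RETR_EXTERNAL,cv2.CHAIN_APPROX_NONE); c=max(cs,key=cv2.contourArea)
    hull=cv2.convexHull(c)[:,0,:]
    print(nm,'area',cv2.contourArea(c),cv2.fitEllipse(cv2.convexHull(c)))
    for yaw in (-18,-20,-22):
        F=face(np.radians(yaw)); hub=np.array([.528,-.401,.135])
        for it in range(4):
            P=np.array([onface(cam,u,v,hub,F) for u,v in c[:,0,:]])
            # use hull points only
            H=np.array([onface(cam,u,v,hub,F) for u,v in hull])
            A=np.c_[2*H[:,:2],np.ones(len(H))]; sol=np.linalg.lstsq(A,(H[:,:2]**2).sum(1),rcond=None)[0]
            rr=np.sqrt(sol[2]+sol[:2]@sol[:2]); d=sol[:2]
            sh=F[0]*d[0]/.866*0+F[1]*d[1]; hub=hub+np.array([*(F[0][:2]/np.linalg.norm(F[0][:2])*d[0]),0])+np.array([*(F[1][:2]*d[1]),0])
        res=np.hypot(*(H[:,:2]-d).T)-rr
        print(yaw,hub,rr,res.std())
E
```

```text
w1_wrist area 13142.0 ((254.36264038085938, 132.7223663330078), (135.4739227294922, 164.1844482421875), 91.68008422851562)
-18 [ 0.5274 -0.3966  0.135 ] 0.0885262117218016 0.0006037767858560547
-20 [ 0.5276 -0.3962  0.135 ] 0.0885272494629327 0.00035756859445305563
-22 [ 0.5278 -0.3958  0.135 ] 0.08853453513570747 0.0005109330516225438
top0 area 2050.0 ((369.19378662109375, 245.15013122558594), (59.98395919799805, 67.61656188964844), 90.7794189453125)
-18 [ 0.5267 -0.396   0.135 ] 0.08667202057390663 0.0005010416361410292
-20 [ 0.5267 -0.3959  0.135 ] 0.08645937411809126 0.0004949733680370941
-22 [ 0.5268 -0.3958  0.135 ] 0.08625687373323485 0.0006003846795727206Traceback (most recent call last):
  File "<stdin>", line 10, in <module>
cv2.error: OpenCV(4.12.0) /io/opencv/modules/imgproc/src/shapedescr.cpp:361: error: (-201:Incorrect size of input array) There should be at least 5 points to fit the ellipse in function 'fitEllipseNoDirect'
```

Run:
```python
from h import *
np.set_printoptions(precision=4,suppress=True)
cam=load('w1_wrist'); F=face(np.radians(-20)); hub=np.array([.5272,-.396,.135])
q=lambda x,y:((x-.3)/1.56,(y-.3)/1.56)
def pr(n,x,y,h):
    p=onface(cam,*q(x,y),hub,F,h); print(n,p, 'r',np.hypot(*p[:2]),'ang',np.degrees(np.arctan2(p[1],p[0])))
pr('griptop',421,211,.072); pr('gripfoot',418,146,.0); 
for p in ((324,180),(317,252),(485,207),(458,273)): pr('hole',*p,0)
pr('collar end L',352,290,.02); pr('jaw top L',361,317,.052); pr('jaw top R',413,323,.052)
im=cv2.imread('pics/w1_wrist.png')
cv2.imwrite('pics/w1c.png',cv2.resize(im[55:225,165:345],None,fx=4,fy=3.5,interpolation=cv2.INTER_CUBIC))
```

```text
griptop [ 0.0666 -0.0129  0.072 ] r 0.06788017943048068 ang -10.935699560531646
gripfoot [ 0.0626 -0.013  -0.    ] r 0.06395111930153242 ang -11.770760996611008
hole [0.0391 0.0466 0.    ] r 0.060892443366218005 ang 49.99144221962294
hole [-0.0213  0.0593  0.    ] r 0.06297467098159518 ang 109.72224215369724
hole [ 0.0186 -0.0592 -0.    ] r 0.062090407889070914 ang -72.5815669300243
hole [-0.0422 -0.0464  0.    ] r 0.06272307753639965 ang -132.28770179178565
collar end L [-0.0408  0.0335  0.02  ] r 0.05277104213808182 ang 140.58867154668073
jaw top L [-0.0345  0.0244  0.052 ] r 0.04230176036432601 ang 144.7548005044651
jaw top R [-0.0407 -0.011   0.052 ] r 0.042185622561213165 ang -164.84114602444603
```

View pics/w1c.png

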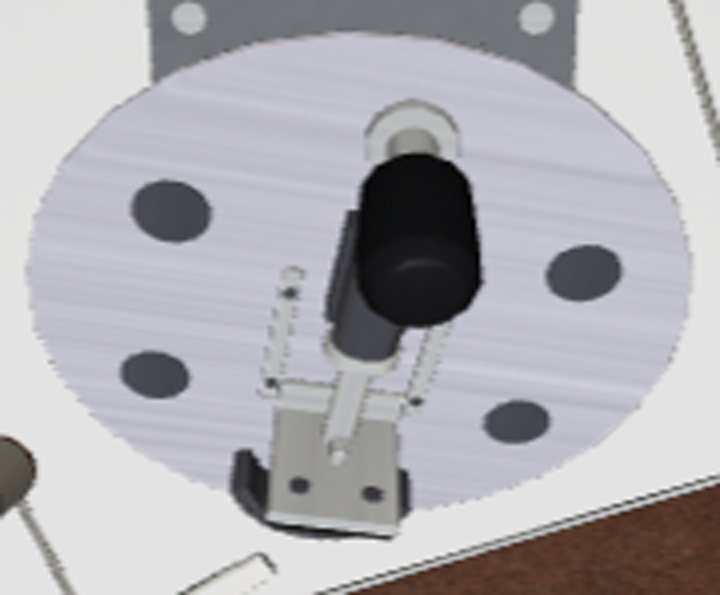

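```bash
python3 -m jog '[[1,0.0,-0.005,-0.05,-0.05],[1,0.0,-0.01,-0.1,-0.1],[1,0.02,-0.015,-0.15,-0.18],[1,0.04,-0.02,-0.2,-0.28],[1,0.06,-0.025,-0.25,-0.28],[1,0.08,-0.031,-0.29,-0.28],[1,0.08,-0.031,-0.308,-0.28],[1,0.08,-0.031,-0.308,-0.28],[1,0.08,-0.031,-0.308,-0.28]]' 30
python3 look.py w2 wrist; python3 -c "
import cv2;t=cv2.imread('pics/w2_wrist.png');cv2.imwrite('pics/w2z.png',cv2.resize(t,None,fx=1.56,fy=1.56,interpolation=cv2.INTER_CUBIC))"
```

```text
time_s: 2.0
position: [0.5751, -0.0909, 0.2507]
tool_rot: [[0.0, 0.998, -0.07], [-0.001, -0.07, -0.998], [-1.0, 0.0, 0.001]]
ft_force: [0.5, -0.4, -0.5]
grip_width: 0.0857
2.05 [ 0.5751 -0.0915  0.2508] [[0.001, 0.998, -0.071], [-0.001, -0.071, -0.998], [-1.0, 0.001, 0.001]] [-20.7  24.9  68.4  -0.   86.6  73.4] [ 0.5 -0.  -0.2] 0.08540309223364008
```

View pics/w2z.png

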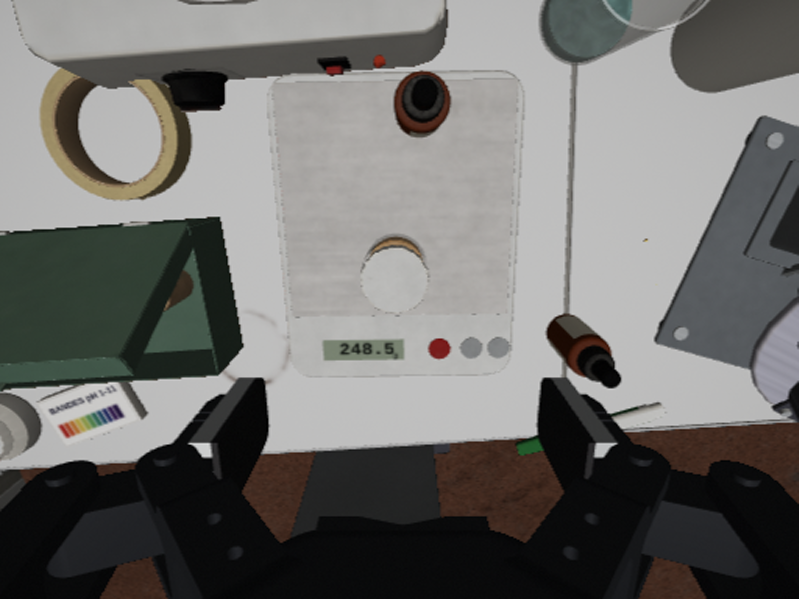

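Run:
```python
from h import *
np.set_printoptions(precision=4,suppress=True)
cam=load('w2_wrist')
q=lambda x,y:((x-.3)/1.56,(y-.3)/1.56)
print('jar',plane(cam,*q(394.5,279),.097))
for p in ((290,375),(400,376),(500,375),(515,300),(520,150),(272,150),(288,300)): print('edge',p,plane(cam,*q(*p),.030))
print('dropb',plane(cam,*q(603,372),.1),'dropa',plane(cam,*q(423,95),.136))
print('box',plane(cam,*q(240,345),.08))
```

```text
jar [ 0.578  -0.0862  0.097 ]
edge (290, 375) [0.4857 0.0093 0.03  ]
edge (400, 376) [ 0.4784 -0.0822  0.03  ]
edge (500, 375) [ 0.4736 -0.1654  0.03  ]
edge (515, 300) [ 0.538  -0.1779  0.03  ]
edge (520, 150) [ 0.6512 -0.1816  0.03  ]
edge (272, 150) [ 0.6637 -0.0025  0.03  ]
edge (288, 300) [0.5505 0.0018 0.03  ]
dropb [ 0.5056 -0.2199  0.1   ] dropa [ 0.6788 -0.1084  0.136 ]
box [0.534  0.0259 0.08  ]
```

```bash
python3 -m jog '[[1,0.04,0.0015,-0.004,0],[1,0.08,0.0015,-0.004,0],[1,0.12,0.0015,-0.004,0],[1,0.15,0.0015,-0.004,0],[1,0.17,0.0015,-0.004,0],[1,0.176,0.0015,-0.004,0],[-0.2,0.176,0.0015,-0.004,0],[-0.2,0.176,0.0015,-0.004,0],[-0.2,0.176,0.0015,-0.004,0],[-0.2,0.176,0.0015,-0.004,0],[-0.2,0.176,0.0015,-0.004,0],[-0.2,0.176,0.0015,-0.004,0]]' 30
python3 look.py s3 side wrist
```

```text
time_s: 3.25
position: [0.5778, -0.0866, 0.0759]
tool_rot: [[0.003, 0.998, -0.069], [-0.002, -0.069, -0.998], [-1.0, 0.003, 0.001]]
ft_force: [-1.9, -2.4, 7.3]
grip_width: 0.0435
3.35 [ 0.5778 -0.0866  0.0759] [[0.003, 0.998, -0.069], [-0.002, -0.069, -0.998], [-1.0, 0.003, 0.001]] [-20.1  34.8  82.4  -0.   62.7  73.9] [-1.5 -1.5  5.4] 0.043588657036566475
```

```bash
python3 -c "
import cv2;t=cv2.imread('pics/s3_side.png');cv2.imwrite('pics/s3z.png',cv2.resize(t[170:280,210:330],None,fx=5,fy=5,interpolation=cv2.INTER_CUBIC))
t=cv2.imread('pics/s3_wrist.png');cv2.imwrite('pics/s3w.png',cv2.resize(t[180:384,130:390],None,fx=2.9,fy=2.9,interpolation=cv2.INTER_CUBIC))"
```

```text
(no output)
```

View pics/s3z.png

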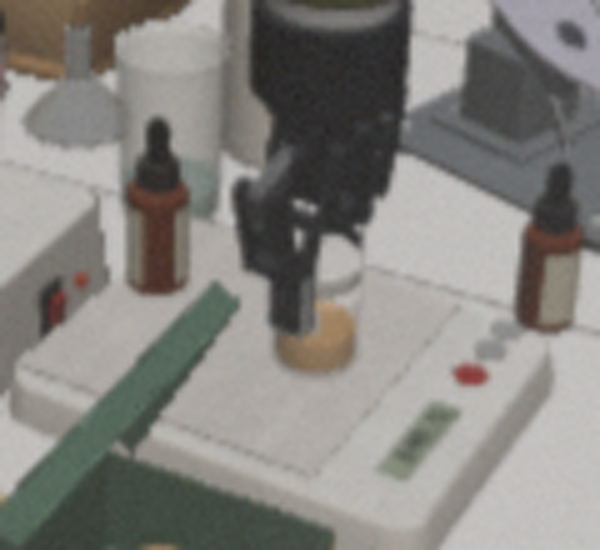

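View pics/s3w.png

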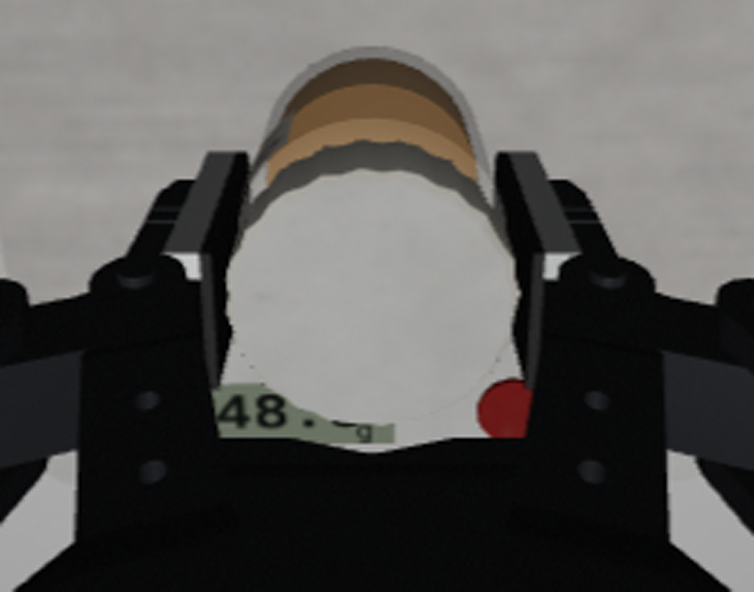

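```bash
python3 -m jog '[[-0.2,-0.02,0,0,0],[-0.2,-0.05,0,0,0],[-0.2,-0.05,-0.03,0,0],[-0.2,-0.05,-0.07,0,0],[-0.2,-0.05,-0.1,0,0],[-0.2,-0.05,-0.112,0,0],[-0.2,-0.03,-0.112,0,0],[-0.2,-0.008,-0.112,0,0],[-0.2,-0.008,-0.112,0,0]]' 25
python3 look.py s4 side wrist;python3 -c "
import cv2;t=cv2.imread('pics/s4_side.png');cv2.imwrite('pics/s4z.png',cv2.resize(t[170:280,240:360],None,fx=5,fy=5,interpolation=cv2.INTER_CUBIC))
t=cv2.imread('pics/s4_wrist.png');cv2.imwrite('pics/s4w.png',cv2.resize(t[130:384,110:410],None,fx=2.3,fy=2.3,interpolation=cv2.INTER_CUBIC))"
```

```text
time_s: 4.25
position: [0.4645, -0.0779, 0.0811]
tool_rot: [[-0.003, 0.998, -0.069], [0.001, -0.069, -0.998], [-1.0, -0.003, -0.001]]
ft_force: [0.4, -0.2, -0.4]
grip_width: 0.0437
4.35 [ 0.4657 -0.0784  0.0829] [[0.0, 0.998, -0.069], [-0.0, -0.069, -0.998], [-1.0, 0.0, 0.0]] [-24.   25.6 100.    0.   54.4  70. ] [ 0.5  0.4 -1. ] 0.044485090389805595
```

View pics/s4z.png

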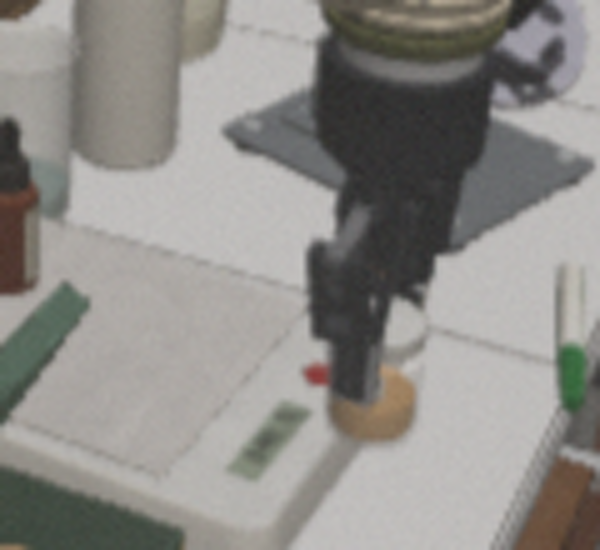

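View pics/s4w.png

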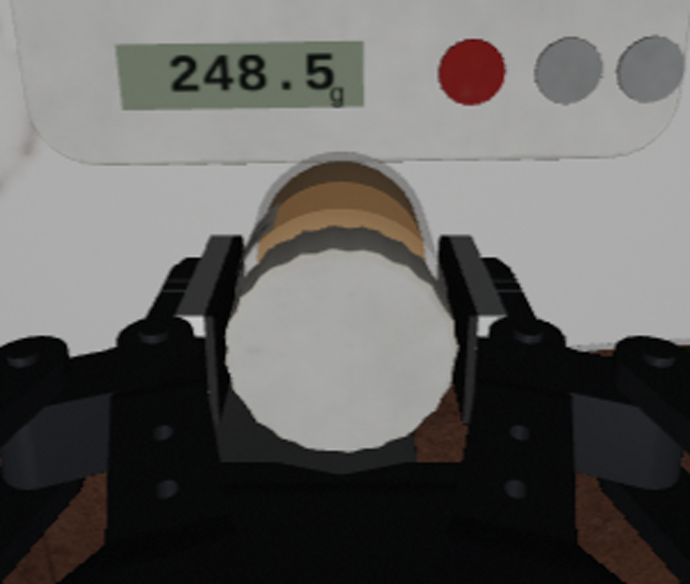

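Run:
```python
from h import *
np.set_printoptions(precision=4,suppress=True)
cam=load('s4_wrist'); q=lambda x,y:(110+(x-.65)/2.3,130+(y-.65)/2.3)
for p in ((120,164),(340,161),(560,158)):print(plane(cam,*q(*p),.034))
print('jar bottom front',plane(cam,*q(342,152),.041), cam['o'])
```

```text
[ 0.483  -0.0186  0.034 ]
[ 0.4797 -0.0791  0.034 ]
[ 0.4765 -0.1394  0.034 ]
jar bottom front [ 0.4845 -0.08    0.041 ] [ 0.537  -0.0836  0.2112]
```

```bash
python3 -m jog '[[-0.2,0.004,0,0,0],[-0.2,0.007,0,0,0],[-0.2,0.009,-0.002,0,0],[-0.2,0.0105,-0.004,0,0],[-0.2,0.012,-0.006,0,0],[-0.2,0.012,-0.006,0,0]]' 22
python3 look.py s5 side wrist;python3 -c "
import cv2;t=cv2.imread('pics/s5_side.png');cv2.imwrite('pics/s5z.png',cv2.resize(t[190:270,280:340],None,fx=7,fy=7,interpolation=cv2.INTER_CUBIC))"
```

```text
time_s: 4.95
position: [0.4602, -0.078, 0.0712]
tool_rot: [[0.003, 0.998, -0.069], [-0.001, -0.069, -0.998], [-1.0, 0.003, 0.0]]
ft_force: [0.9, 1.5, 6.2]
grip_width: 0.0438
5.05 [ 0.4602 -0.078   0.0712] [[0.003, 0.998, -0.069], [-0.001, -0.069, -0.998], [-1.0, 0.003, 0.0]] [-24.2  26.3 101.7   0.   51.9  69.7] [0.8 1.3 7.2] 0.04412585380200666
```

View pics/s5z.png

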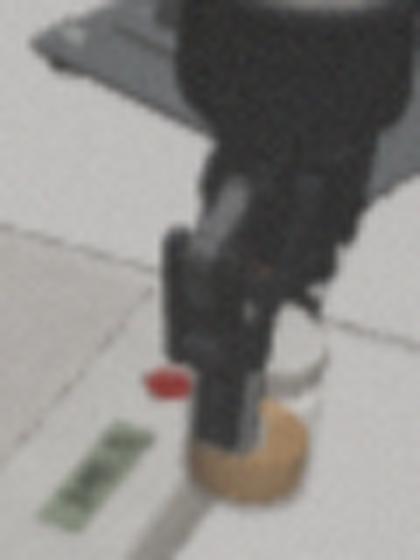

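```bash
python3 -m jog '[[-0.2,0.002,-0.002,0,0],[-0.2,0.004,-0.004,0,0],[-0.2,0.006,-0.006,0,0],[-0.2,0.007,-0.008,0,0],[-0.2,0.007,-0.008,0,0]]' 22
python3 look.py s6 side wrist;python3 -c "
import cv2;t=cv2.imread('pics/s6_side.png');cv2.imwrite('pics/s6z.png',cv2.resize(t[190:270,280:340],None,fx=7,fy=7,interpolation=cv2.INTER_CUBIC))
t=cv2.imread('pics/s6_wrist.png');cv2.imwrite('pics/s6w.png',cv2.resize(t[130:384,110:410],None,fx=2.3,fy=2.3,interpolation=cv2.INTER_CUBIC))"
```

```text
time_s: 5.55
position: [0.4524, -0.0776, 0.0646]
tool_rot: [[0.004, 0.998, -0.069], [-0.001, -0.069, -0.998], [-1.0, 0.004, 0.001]]
ft_force: [-0.3, 2.4, 12.5]
grip_width: 0.044
5.65 [ 0.4524 -0.0776  0.0646] [[0.004, 0.998, -0.069], [-0.001, -0.069, -0.998], [-1.0, 0.004, 0.001]] [-24.6  26.4 103.3   0.   50.1  69.4] [-1.1  0.3 12.2] 0.04429697946259039
```

View pics/s6z.png

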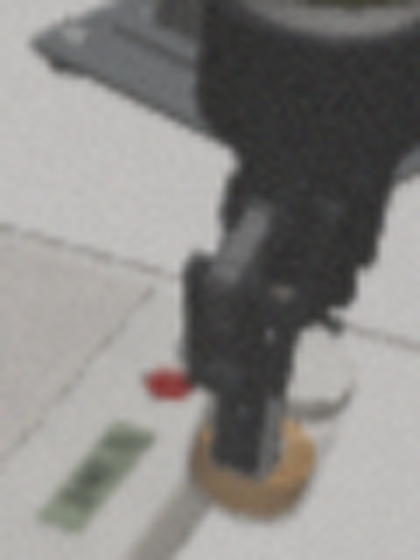

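View pics/s6w.png

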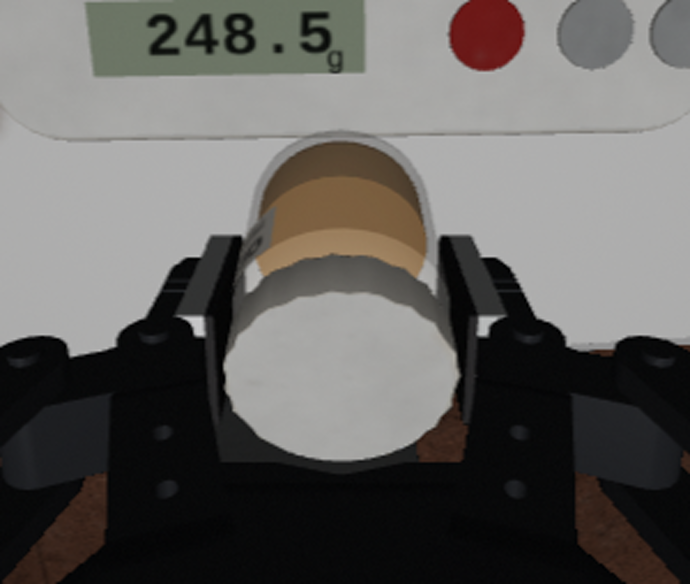

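```bash
cat > tilt.py <<'E'
import sys
from h import *
np.set_printoptions(precision=4,suppress=True)
def tilt(n):
    cam=load(n); im=cv2.imread(f'pics/{n}.png'); g=cv2.GaussianBlur(im,(3,3),0)
    m=((im.min(2)>135)).astype(np.uint8)*255
    f=m.copy(); ff=np.zeros((386,514),np.uint8)
    # seed in cap
    mm=m.copy(); cv2.floodFill(mm,ff,(258,295),128); c=(mm==128).astype(np.uint8)*255
    c=cv2.morphologyEx(c,cv2.MORPH_OPEN,np.ones((9,9)))
    cs,_=cv2.findContours(c,cv2.RETR_EXTERNAL,cv2.CHAIN_APPROX_NONE); c0=max(cs,key=cv2.contourArea)
    e=cv2.fitEllipse(c0); print('ellipse',e, cv2.boundingRect(c0))
    x,y,w,h=cv2.boundingRect(c0)
    return cam,(x,y,w,h)
def solve(cam,u,vt,vb,width,D=.0436):
    r1=np.array([(u-cam['cx'])/cam['f'],-(vt-cam['cy'])/cam['f'],-1]);r2=np.array([(u-cam['cx'])/cam['f'],-(vb-cam['cy'])/cam['f'],-1])
    Z=cam['f']*D/width
    # t1+t2=2Z ; |t1r1-t2r2|=D
    k=np.linspace(-.04,.04,80001); d=np.linalg.norm((Z+k)[:,None]*r1-(Z-k)[:,None]*r2,axis=1)-D
    out=[]
    for i in np.where(np.sign(d[1:])!=np.sign(d[:-1]))[0]:
        P1=cam['o']+cam['R']@((Z+k[i])*r1);P2=cam['o']+cam['R']@((Z-k[i])*r2)
        v=P1-P2; out.append((np.degrees(np.arctan2(v[2],np.hypot(*v[:2]))),(P1+P2)/2))
    return out
if __name__=='__main__':
    cam,(x,y,w,h)=tilt(sys.argv[1])
    for o in solve(cam,x+w/2-.5,y-.5,y+h-.5,w): print('tilt',o)
E
for n in s4_wrist s5_wrist s6_wrist; do python3 tilt.py $n; done
```

```text
ellipse ((257.7369384765625, 281.9837341308594), (86.23321533203125, 97.83500671386719), 91.34011840820312) (209, 239, 98, 87)
tilt (np.float64(-1.5991496001899472), array([ 0.4609, -0.078 ,  0.0972]))
tilt (np.float64(-65.31815474720646), array([ 0.464 , -0.0782,  0.0963]))
ellipse ((257.7296447753906, 282.8612365722656), (84.88838958740234, 98.02106475830078), 90.64202117919922) (209, 241, 98, 85)
tilt (np.float64(0.607879247208626), array([ 0.4554, -0.0778,  0.0863]))
tilt (np.float64(-67.39325408663416), array([ 0.4586, -0.078 ,  0.0854]))
ellipse ((257.88433837890625, 293.1257019042969), (71.8825454711914, 99.22602081298828), 89.62034606933594) (209, 258, 99, 72)
tilt (np.float64(11.346020665768503), array([ 0.4436, -0.0773,  0.0822]))
tilt (np.float64(-81.7274855375572), array([ 0.4471, -0.0775,  0.0812]))
```

```bash
python3 -m jog '[[-0.2,0.002,-0.001,0,0],[-0.2,0.004,-0.002,0,0],[-0.2,0.005,-0.003,0,0],[-0.2,0.006,-0.003,0,0],[-0.2,0.006,-0.003,0,0]]' 22
python3 look.py s7 side wrist; python3 tilt.py s7_wrist
```

```text
time_s: 6.15
position: [0.4483, -0.0771, 0.0586]
tool_rot: [[0.001, 0.998, -0.069], [-0.001, -0.069, -0.998], [-1.0, 0.001, 0.001]]
ft_force: [-6.5, 0.6, 17.8]
grip_width: 0.0438
6.25 [ 0.4483 -0.0771  0.0586] [[0.001, 0.998, -0.069], [-0.001, -0.069, -0.998], [-1.0, 0.001, 0.001]] [-24.7  26.7 104.2  -0.   49.   69.2] [-6.7  0.7 17.9] 0.044434863284392126
ellipse ((257.7458190917969, 302.796875), (59.17277908325195, 99.50406646728516), 89.86747741699219) (209, 274, 99, 59)
tilt (np.float64(19.09382283142799), array([ 0.4354, -0.0766,  0.0775]))
tilt (np.float64(-86.92010706906817), array([ 0.4387, -0.0768,  0.0765]))
```

```bash
python3 -m jog '[[-0.2,0.002,0,0,0],[-0.2,0.004,-0.001,0,0],[-0.2,0.006,-0.001,0,0],[-0.2,0.007,-0.001,0,0],[-0.2,0.007,-0.001,0,0]]' 22
python3 look.py s8 side wrist; python3 tilt.py s8_wrist
```

```text
time_s: 6.75
position: [0.4463, -0.0769, 0.0514]
tool_rot: [[-0.002, 0.998, -0.069], [-0.0, -0.069, -0.998], [-1.0, -0.002, 0.0]]
ft_force: [-11.2, -0.2, 19.8]
grip_width: 0.0439
6.85 [ 0.4463 -0.0769  0.0514] [[-0.002, 0.998, -0.069], [-0.0, -0.069, -0.998], [-1.0, -0.002, 0.0]] [-2.480e+01  2.740e+01  1.048e+02 -1.000e-01  4.790e+01  6.920e+01] [-11.2   0.6  18.3] 0.04394042882762705
ellipse ((257.3395690917969, 313.335693359375), (42.69677734375, 98.45223236083984), 90.3689956665039) (209, 290, 99, 45)
tilt (np.float64(26.43919873187273), array([ 0.4299, -0.0761,  0.0714]))
tilt (np.float64(-76.25444383298358), array([ 0.4325, -0.0762,  0.0706]))
```

```bash
python3 -c "
import cv2;t=cv2.imread('pics/s8_wrist.png');cv2.imwrite('pics/s8w.png',cv2.resize(t[130:384,110:410],None,fx=2.3,fy=2.3,interpolation=cv2.INTER_CUBIC))
t=cv2.imread('pics/s8_side.png');cv2.imwrite('pics/s8z.png',cv2.resize(t[190:270,280:340],None,fx=7,fy=7,interpolation=cv2.INTER_CUBIC))"
```

```text
(no output)
```

View pics/s8w.png

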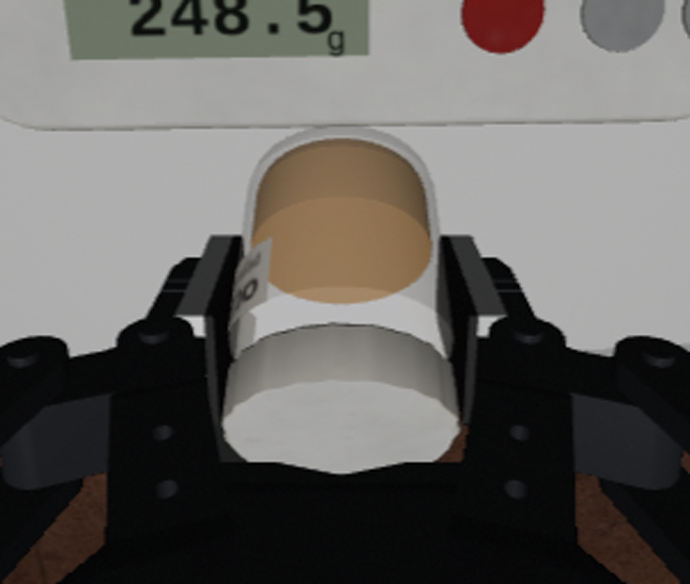

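View pics/s8z.png

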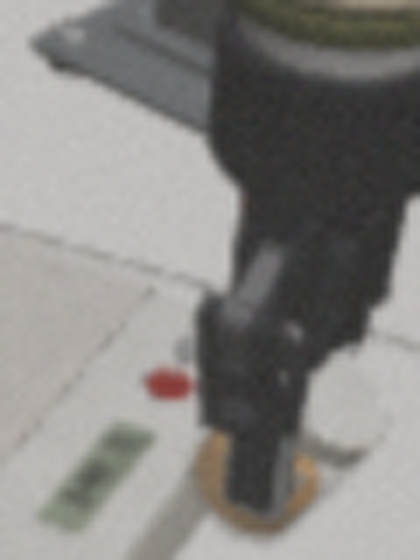

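```bash
cat > tilt3.py <<'E'
import sys
from h import *
from scipy.optimize import least_squares
# crop rows (2.3x crop from row130): bottom front, cap lower front, cap top front ; ; in-plane pose of jar bottom relative TCP
def run(n,rows,tcp,toolR,width=None):
    cam=load(n); v=[130+(r-.65)/2.3 for r in rows]
    ax=lambda p: tcp+toolR@np.array([-p[1],p[0],0])   # p=(fwd along tool y, up)
    def pts(q):
        y,z,ph=q; a=np.array([-np.sin(ph),np.cos(ph)]);b=np.array([np.cos(ph),np.sin(ph)])
        o=np.array([y,z])
        return [o+.0225*b, o+.050*a+.0218*b, o+.063*a+.0218*b],o,a
    def res(q):
        P,o,a=pts(q); r=[proj(cam,ax(p))[1]-vv for p,vv in zip(P,v)]
        # axis passes near grasp point (0,.003): weak
        g=np.array([0,.0]); d=(g-o)-((g-o)@a)*a
        perp=(d@np.array([a[1],-a[0]]))
        r.append(perp/.003); return r
    s=least_squares(res,[-0.0,-.04,.3])
    y,z,ph=s.x; print('tilt',np.degrees(ph),'bottom centre fwd,up of TCP',y.round(4),z.round(4),'res',s.fun.round(2))
    return s.x
if __name__=='__main__':
    n=sys.argv[1]; rows=eval(sys.argv[2]); tcp=np.array(eval(sys.argv[3])); 
    y=np.array(eval(sys.argv[4])+[0.]); y/=np.linalg.norm(y); x=np.array([0,0,-1.]); R=np.c_[x,y,np.cross(x,y)]
    run(n,rows,tcp,R)
E
python3 tilt3.py s4_wrist "(152,227,250)" "(.4657,-.0784,.0829)" "[.998,-.069]"
python3 tilt3.py s6_wrist "(131,256,293)" "(.4524,-.0776,.0646)" "[.998,-.069]"
python3 tilt3.py s8_wrist "(127,324,381)" "(.4463,-.0769,.0514)" "[.998,-.069]"
```

```text
tilt -2.677063492459522 bottom centre fwd,up of TCP -0.0026 -0.0367 res [ 0.31 -1.18  0.83  0.28]
tilt 9.913038032574217 bottom centre fwd,up of TCP 0.0048 -0.0378 res [ 0.5  -2.13  1.53  0.59]
tilt 25.94676124321694 bottom centre fwd,up of TCP 0.0109 -0.0316 res [ 0.45 -2.96  2.28  1.33]
```

```bash
python3 -m jog '[[-0.2,-0.02,-0.01,0,0],[-0.2,-0.06,-0.02,0,0],[-0.2,-0.11,-0.02,0,0],[-0.2,-0.15,-0.02,0,0],[-0.2,-0.15,-0.02,0,0],[-0.2,-0.15,-0.02,0,0]]' 40
python3 look.py s9 side wrist top; python3 -c "
import cv2;t=cv2.imread('pics/s9_wrist.png');cv2.imwrite('pics/s9w.png',cv2.resize(t[130:384,110:410],None,fx=2.3,fy=2.3,interpolation=cv2.INTER_CUBIC))
t=cv2.imread('pics/s9_side.png');cv2.imwrite('pics/s9z.png',cv2.resize(t[80:240,280:430],None,fx=5,fy=3.7,interpolation=cv2.INTER_CUBIC))"
```

```text
time_s: 7.45
position: [0.4274, -0.0756, 0.2004]
tool_rot: [[0.001, 0.998, -0.069], [-0.0, -0.069, -0.998], [-1.0, 0.001, 0.0]]
ft_force: [-0.7, 0.0, -1.9]
grip_width: 0.0441
7.6 [ 0.4269 -0.0754  0.1989] [[-0.003, 0.998, -0.069], [0.001, -0.069, -0.998], [-1.0, -0.003, -0.001]] [-25.7  12.9  96.1   0.   71.2  68.2] [ 0.8  0.5 -1.4] 0.04404194771335797
```

View pics/s9w.png

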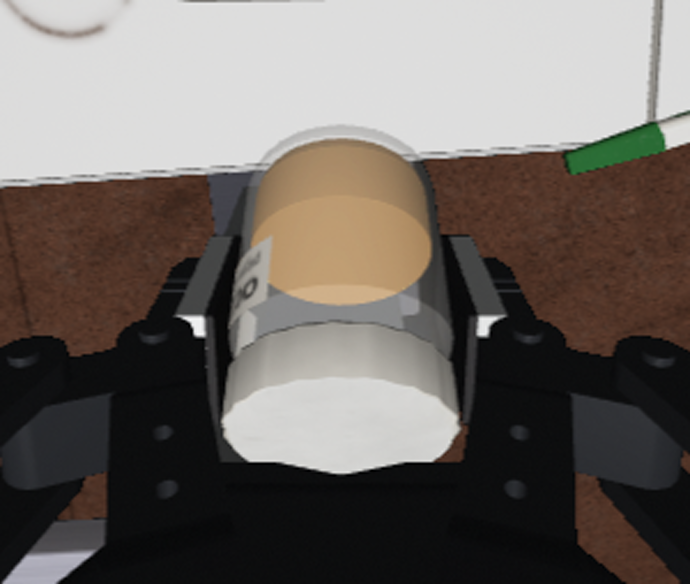

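View pics/s9z.png

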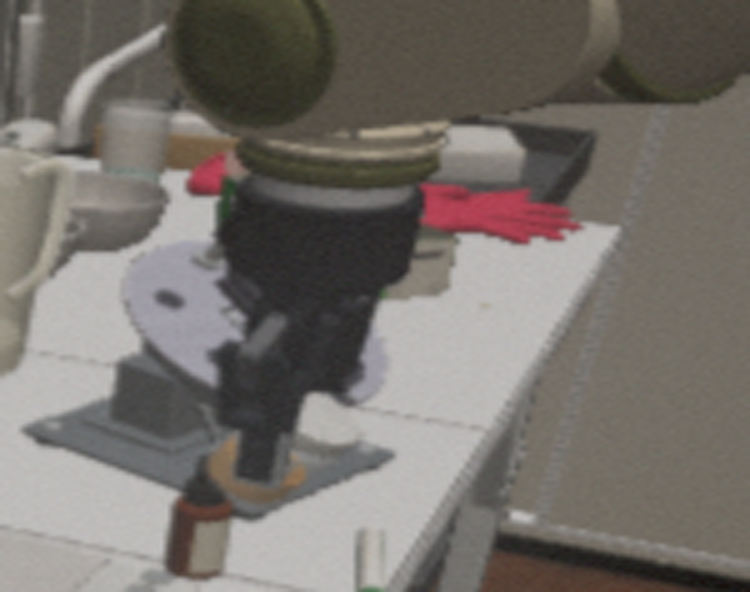

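Run:
```python
from h import *
from scipy.optimize import least_squares
y=np.array([.998,-.069,0]);y/=np.linalg.norm(y);x=np.array([0,0,-1.]);R=np.c_[x,y,np.cross(x,y)]
def rows(n,tcp,f,u,ph):
    cam=load(n);a=np.array([-np.sin(ph),np.cos(ph)]);b=np.array([np.cos(ph),np.sin(ph)]);o=np.array([f,u])
    return np.array([(proj(cam,tcp+R@np.array([-p[1],p[0],0]))[1]-130)*2.3+.65 for p in (o+.0225*b,o+.05*a+.0218*b,o+.063*a+.0218*b,o+.063*a-.0218*b)])
t3=np.array([.5778,-.0866,.0759]); t4=np.array([.4657,-.0784,.0829]); t9=np.array([.4269,-.0754,.1989])
print(rows('s4_wrist',t4,0,-.0419,0))
meas4=np.array([152,227,250,452]); b=meas4-rows('s4_wrist',t4,0,-.0419,0)
for meas in ((125,322,378),):
  for bias in (b[:3],0*b[:3]):
    s=least_squares(lambda q:rows('s9_wrist',t9,*q)[:3]+bias-np.array(meas),[.01,-.035,.5]); print(s.x, np.degrees(s.x[2]),s.fun, rows('s9_wrist',t9,*s.x))
```

```text
[138.56147487 214.50156034 243.42791487 452.74010556]
[ 0.01542334 -0.05264383  0.78538312] 44.99913780601454 [9.94759830e-14 0.00000000e+00 1.13686838e-13] [111.56147487 309.50156034 371.42791487 401.24440163]
[ 0.01470949 -0.06159131  1.02782486] 58.89002634220697 [5.68434189e-14 5.68434189e-14 0.00000000e+00] [125.         322.         378.         366.09654714]
```

Run:
```python
from h import *
from scipy.optimize import least_squares
y=np.array([.998,-.069,0]);y/=np.linalg.norm(y);x=np.array([0,0,-1.]);R=np.c_[x,y,np.cross(x,y)]
z=R[:,2]
def rows(n,tcp,f,u,ph):
    cam=load(n);a=np.array([-np.sin(ph),np.cos(ph)]);b=np.array([np.cos(ph),np.sin(ph)]);o=np.array([f,u])
    P=[o+.0225*b,o+.05*a+.0218*b,o+.063*a+.0218*b,o+.063*a-.0218*b]
    r=[(proj(cam,tcp+R@np.array([-p[1],p[0],0]))[1]-130)*2.3+.65 for p in P]
    c=o+.063*a; C=tcp+R@np.array([-c[1],c[0],0]); w=(proj(cam,C+z*.0218)[0]-proj(cam,C-z*.0218)[0])*2.3
    return np.array(r+[w])
t4=np.array([.4657,-.0784,.0829]); t9=np.array([.4269,-.0754,.1989]); t6=np.array([.4524,-.0776,.0646])
def fit(n,t,m,ph=None):
    m=np.array(m,float); k=~np.isnan(m)
    fn=(lambda q:(rows(n,t,q[0],q[1],ph)-m)[k]) if ph is not None else (lambda q:(rows(n,t,*q)-m)[k])
    s=least_squares(fn,[.0,-.04] if ph is not None else [.0,-.04,.3]); print(n,ph,s.x.round(4),s.fun.round(1))
nan=np.nan
fit('s4_wrist',t4,(152,227,250,452,235),0); fit('s4_wrist',t4,(152,227,250,452,235))
fit('s6_wrist',t6,(131,256,293,460,237))
for p in (26,28,30): fit('s9_wrist',t9,(125,322,379,nan,238),np.radians(p))
fit('s9_wrist',t9,(125,322,379,473,238))
```

```text
s4_wrist 0 [-0.0036 -0.0456] [-4.3 -2.7  3.1  2.4 -3.7]
s4_wrist None [-0.0047 -0.0455 -0.0225] [-0.8 -3.5  0.7  3.3 -3.4]
s6_wrist None [ 0.0047 -0.0417  0.1988] [-1.3 -5.7  2.6  4.1 -4.5]
s9_wrist 0.4537856055185257 [ 0.0115 -0.0309] [ 1.2 -6.7  5.4 -1. ]
s9_wrist 0.4886921905584123 [ 0.0128 -0.0315] [-2.6 -5.8  7.2 -4.2]
s9_wrist 0.5235987755982988 [ 0.014  -0.0321] [-6.2 -4.8  8.9 -7.5]
s9_wrist None [ 0.0127 -0.0328  0.4964] [-3.3 -7.2  5.   5.1 -7.2]
```

```bash
cat > tgt.py <<'E'
from h import *
np.set_printoptions(precision=4,suppress=True)
HUB=np.array([.5272,-.396,.135]); F=face(np.radians(-20)); X,Y,N=F
Xh=np.array([np.cos(np.radians(-20)),np.sin(np.radians(-20)),0]); Z=np.array([0,0,1.])
def frame(th):
    xs=np.cos(th)*X+np.sin(th)*Y; ys=-np.sin(th)*X+np.cos(th)*Y; return xs,ys
def tcp(a,b,th,f=.0165,u=-.030):
    xs,ys=frame(th); S=HUB-.052*xs; return S+a*xs+b*N-f*Xh-u*Z
def tool(d,yaw_deg=-20):
    r=np.radians(yaw_deg); y=np.array([np.cos(r),np.sin(r),0]); x=-Z; z=np.cross(x,y); return np.array([d@x,d@y,d@z])
E
python3 - <<'E'
from tgt import *
cur=np.array([.4269,-.0754,.1989]); th=-.197
for a,b in ((-.014,.09),(-.014,.026),(.005,.026),(.005,0)):
    p=tcp(a,b,th); print(a,b,p,'tool from cur (yaw -4)',tool(p-cur,-3.96),'step(yaw -20)',tool(p-tcp(-.014,.09,th)))
E
```

```text
-0.014 0.09 [ 0.4212 -0.3437  0.2106] tool from cur (yaw -4) [-0.0117  0.0128  0.268 ] step(yaw -20) [0. 0. 0.]
-0.014 0.026 [ 0.4512 -0.3546  0.1552] tool from cur (yaw -4) [0.0437 0.0435 0.2769] step(yaw -20) [ 0.0554  0.032  -0.    ]
0.005 0.026 [ 0.4651 -0.3636  0.1645] tool from cur (yaw -4) [0.0344 0.058  0.2849] step(yaw -20) [0.0461 0.0481 0.0037]
0.005 0 [ 0.4773 -0.3681  0.142 ] tool from cur (yaw -4) [0.0569 0.0705 0.2885] step(yaw -20) [0.0686 0.0611 0.0037]
```

```bash
python3 -m jog '[[-0.2,-0.012,0.002,0.05,0.05],[-0.2,-0.012,0.004,0.09,0.1],[-0.2,-0.012,0.006,0.13,0.15],[-0.2,-0.012,0.008,0.17,0.2],[-0.2,-0.012,0.01,0.21,0.25],[-0.2,-0.012,0.013,0.24,0.28],[-0.2,-0.012,0.013,0.26,0.28],[-0.2,-0.012,0.013,0.268,0.28],[-0.2,-0.012,0.013,0.268,0.28],[-0.2,-0.012,0.013,0.268,0.28]]' 50
python3 look.py s10 side wrist ; python3 -c "
import cv2;t=cv2.imread('pics/s10_wrist.png');cv2.imwrite('pics/s10w.png',cv2.resize(t,None,fx=1.56,fy=1.56,interpolation=cv2.INTER_CUBIC))
t=cv2.imread('pics/s10_side.png');cv2.imwrite('pics/s10z.png',cv2.resize(t[110:240,270:430],None,fx=4.5,fy=4.5,interpolation=cv2.INTER_CUBIC))"
```

```text
time_s: 8.6
position: [0.422, -0.3429, 0.2117]
tool_rot: [[-0.001, 0.94, -0.342], [0.001, -0.342, -0.94], [-1.0, -0.001, -0.001]]
ft_force: [1.3, 0.4, -1.6]
grip_width: 0.044
8.7 [ 0.4222 -0.3428  0.2123] [[-0.0, 0.94, -0.341], [0.001, -0.341, -0.94], [-1.0, -0.0, -0.0]] [-51.6  22.7  78.6   0.   78.7  58.4] [ 0.3  0.2 -0.7] 0.04394579432830406
```

View pics/s10w.png

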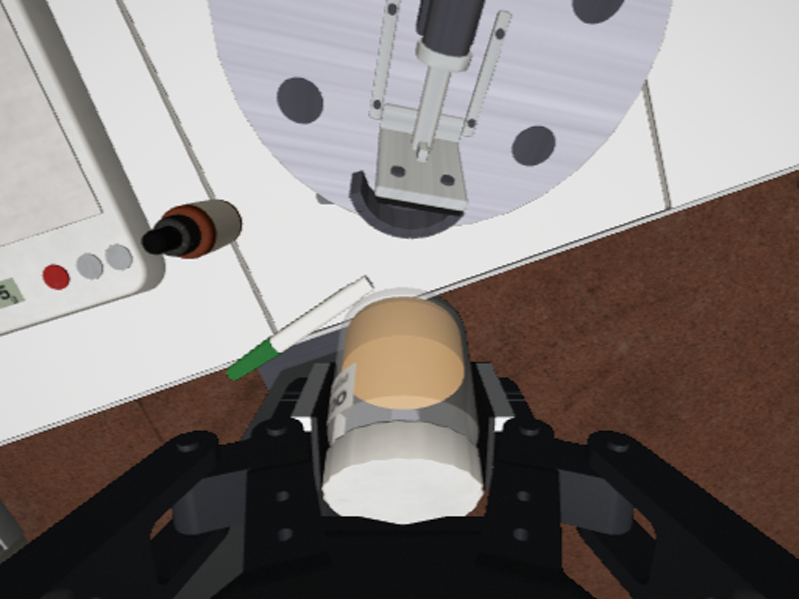

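View pics/s10z.png

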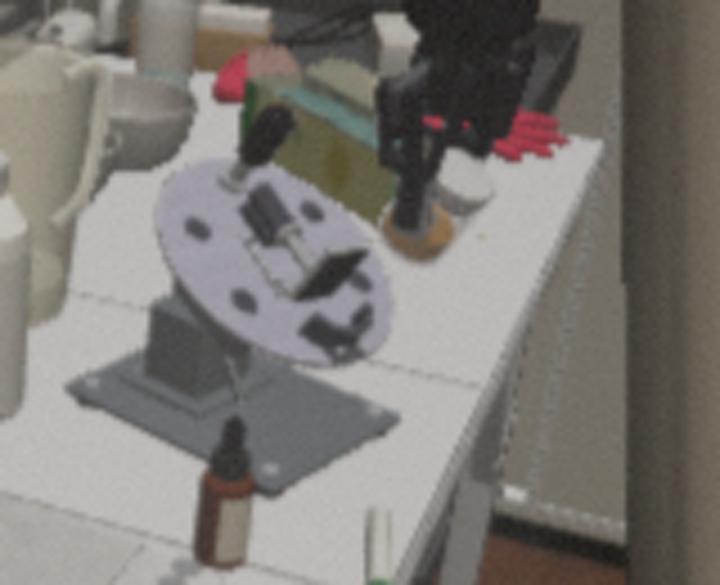

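Run:
```python
from tgt import *
T=np.array([.4222,-.3428,.2123]); B=T+.0165*Xh-.030*Z
th=-.197; xs,ys=frame(th); S=HUB-.052*xs
def draw(nm,cam,roi,fx,out,jar=True):
    im=cv2.imread(f'pics/{nm}.png'); y0,y1,x0,x1=roi
    im=cv2.resize(im[y0:y1,x0:x1],None,fx=fx,fy=fx,interpolation=cv2.INTER_CUBIC)
    def pt(P,c): 
        p=(proj(cam,P)-[x0,y0])*fx; cv2.circle(im,tuple(int(v) for v in p),1,c,-1)
    for t in np.linspace(0,2*np.pi,90):
        b=np.cos(t)*X+np.sin(t)*Y
        if jar: pt(B+.0225*b,(0,0,255)); pt(B+.063*N+.0218*b,(0,255,0))
        pt(HUB+.09*b,(255,0,0)); pt(HUB+.065*xs+.072*N+.013*b,(0,255,255))
    for d in np.radians(np.linspace(-62,62,30)):
        b=-np.cos(d)*xs+np.sin(d)*ys; pt(S+.023*b+.02*N,(0,0,255)); pt(S+.029*b+.02*N,(0,165,255))
    for y in np.linspace(-.018,.018,15): pt(S+.0105*xs+y*ys+.052*N,(0,255,0))
    cv2.imwrite(out,im)
draw('s10_wrist',load('s10_wrist'),(0,384,0,512),1.56,'pics/o1.png')
draw('s10_side','side',(110,240,270,430),4.5,'pics/o2.png')
```

```text
(no output)
```

View pics/o1.png

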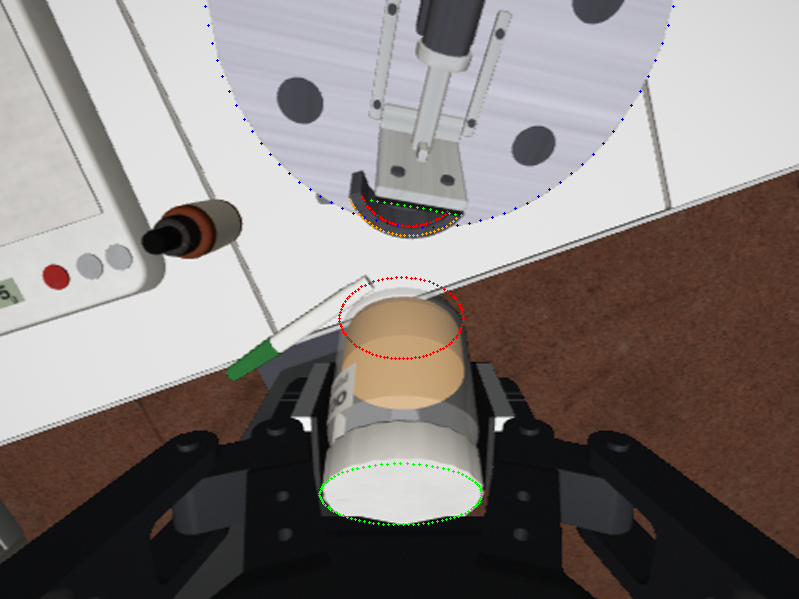

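View pics/o2.png

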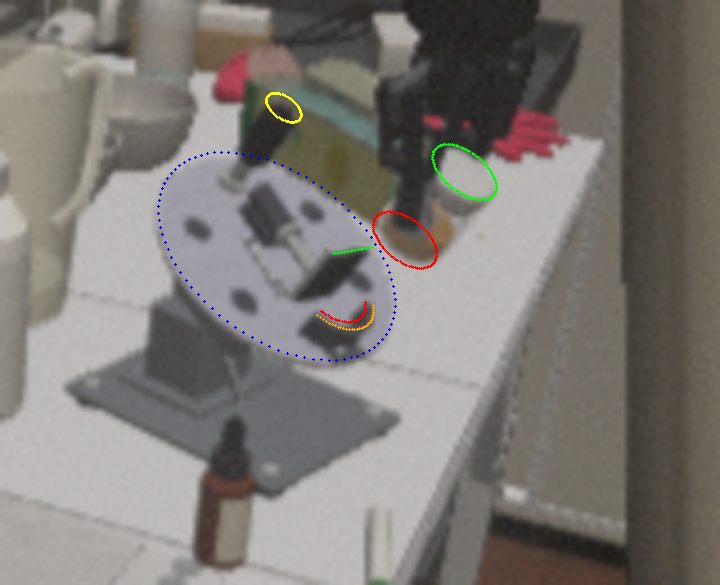

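```bash
python3 -m jog '[[-0.2,0.012,0.006,0.0,0],[-0.2,0.024,0.013,0.0,0],[-0.2,0.036,0.019,0.001,0],[-0.2,0.048,0.026,0.001,0],[-0.2,0.055,0.030,0.001,0],[-0.2,0.057,0.031,0.001,0],[-0.2,0.057,0.031,0.001,0],[-0.2,0.057,0.031,0.001,0]]' 50
python3 look.py s11 side wrist ; python3 -c "
import cv2;t=cv2.imread('pics/s11_wrist.png');cv2.imwrite('pics/s11w.png',cv2.resize(t[80:384,110:410],None,fx=2,fy=2,interpolation=cv2.INTER_CUBIC))
t=cv2.imread('pics/s11_side.png');cv2.imwrite('pics/s11z.png',cv2.resize(t[110:220,290:400],None,fx=6,fy=5.4,interpolation=cv2.INTER_CUBIC))"
```

```text
time_s: 9.5
position: [0.4508, -0.3556, 0.1558]
tool_rot: [[0.0, 0.94, -0.342], [-0.001, -0.342, -0.94], [-1.0, 0.001, 0.0]]
ft_force: [-0.3, -0.5, -0.8]
grip_width: 0.0438
9.6 [ 0.4508 -0.3556  0.1559] [[0.001, 0.94, -0.342], [-0.001, -0.342, -0.94], [-1.0, 0.001, 0.0]] [-50.1  28.6  78.6   0.   72.7  59.9] [-0.2  0.7 -0.9] 0.04364708332227892
```

View pics/s11w.png

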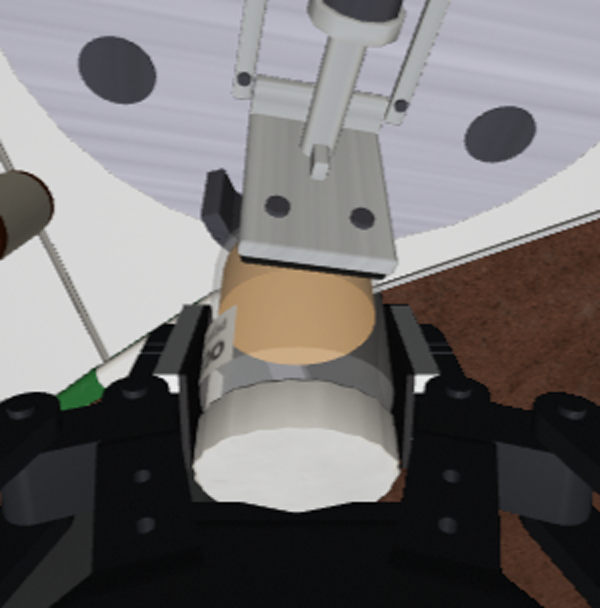

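View pics/s11z.png

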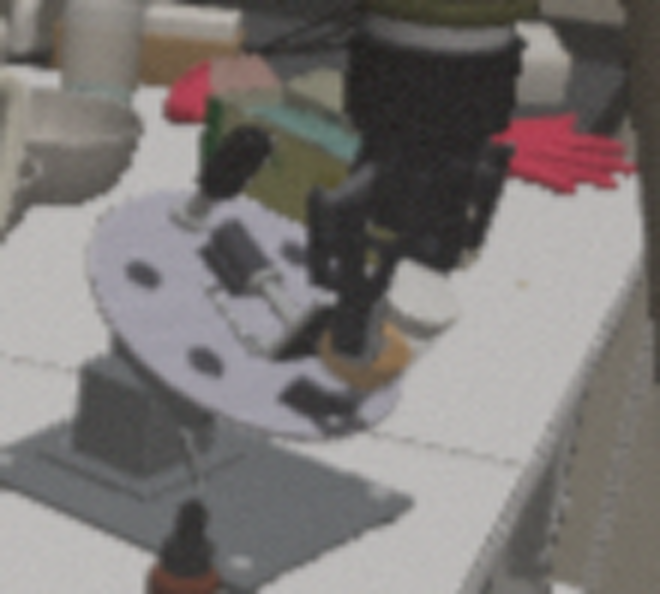

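```bash
python3 -m jog '[[-0.2,-0.002,0.004,0.001,0],[-0.2,-0.004,0.008,0.002,0],[-0.2,-0.0065,0.0115,0.003,0],[-0.2,-0.0085,0.015,0.0035,0],[-0.2,-0.0095,0.017,0.004,0],[-0.2,-0.0095,0.017,0.004,0],[-0.2,-0.0095,0.017,0.004,0]]' 60
python3 look.py s12 side wrist ; python3 -c "
import cv2;t=cv2.imread('pics/s12_wrist.png');cv2.imwrite('pics/s12w.png',cv2.resize(t[80:384,110:410],None,fx=2,fy=2,interpolation=cv2.INTER_CUBIC))
t=cv2.imread('pics/s12_side.png');cv2.imwrite('pics/s12z.png',cv2.resize(t[110:220,290:400],None,fx=6,fy=5.4,interpolation=cv2.INTER_CUBIC))"
```

```text
time_s: 10.3
position: [0.4645, -0.3644, 0.1644]
tool_rot: [[-0.003, 0.94, -0.342], [0.002, -0.342, -0.94], [-1.0, -0.004, -0.001]]
ft_force: [-6.4, 3.4, -1.7]
grip_width: 0.0437
10.4 [ 0.4645 -0.3644  0.1644] [[-0.003, 0.94, -0.342], [0.003, -0.342, -0.94], [-1.0, -0.004, -0.001]] [-49.6  29.7  75.   -0.   75.5  60.4] [-6.8  4.  -1.2] 0.04359942201377048
```

View pics/s12w.png

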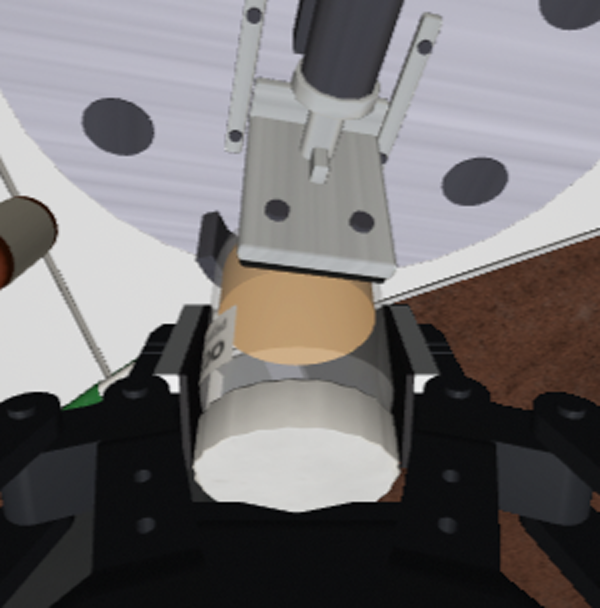

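View pics/s12z.png

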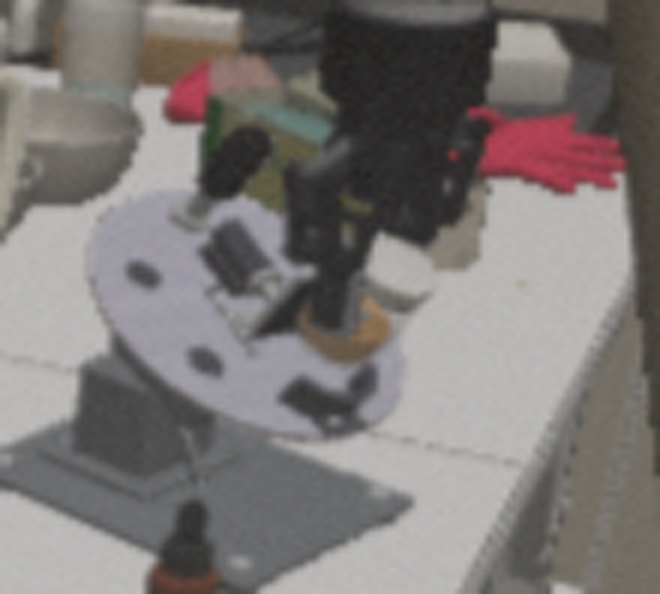

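```bash
python3 -m jog '[[-0.2,0.004,0.0025,0,0],[-0.2,0.009,0.005,0,0],[-0.2,0.013,0.0075,0,0],[-0.2,0.017,0.01,0,0],[-0.2,0.0195,0.0115,0,0],[-0.2,0.0195,0.0115,0,0]]' 60
python3 look.py s13 side wrist ; python3 -c "
import cv2;t=cv2.imread('pics/s13_wrist.png');cv2.imwrite('pics/s13w.png',cv2.resize(t[80:384,110:410],None,fx=2,fy=2,interpolation=cv2.INTER_CUBIC))
t=cv2.imread('pics/s13_side.png');cv2.imwrite('pics/s13z.png',cv2.resize(t[110:220,290:400],None,fx=6,fy=5.4,interpolation=cv2.INTER_CUBIC))"
```

```text
time_s: 11.0
position: [0.4754, -0.3683, 0.1444]
tool_rot: [[-0.003, 0.94, -0.342], [0.003, -0.342, -0.94], [-1.0, -0.004, -0.002]]
ft_force: [-5.4, 2.8, -4.6]
grip_width: 0.0435
11.1 [ 0.4754 -0.3683  0.1444] [[-0.003, 0.94, -0.342], [0.003, -0.342, -0.94], [-1.0, -0.004, -0.002]] [-49.   31.9  74.6  -0.   73.8  61. ] [-4.1  1.7 -4.5] 0.04356761530911953
```

View pics/s13w.png

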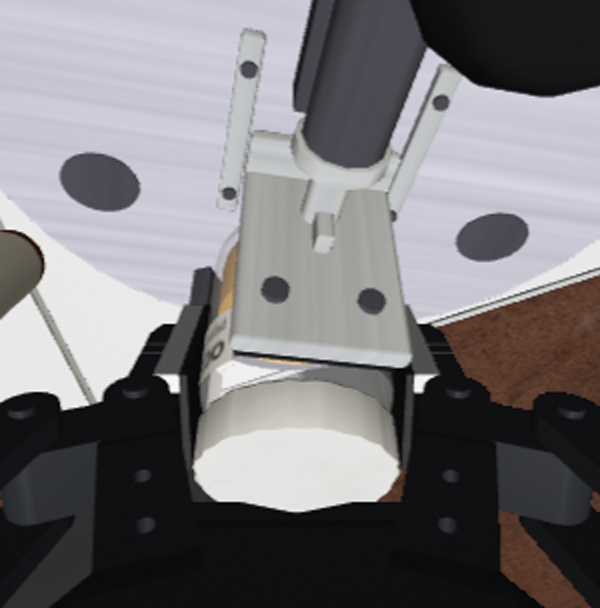

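View pics/s13z.png

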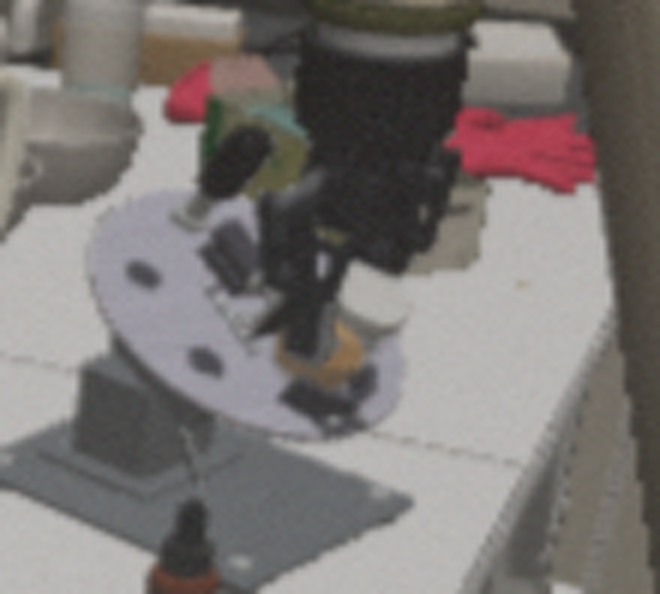

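```bash
python3 -m jog '[[-0.2,0.002,0.001,0,0],[-0.2,0.0035,0.002,0,0],[-0.2,0.005,0.003,0,0],[-0.2,0.005,0.003,0,0]]' 60
python3 look.py s14 side wrist
```

```text
time_s: 11.5
position: [0.4771, -0.369, 0.1414]
tool_rot: [[-0.005, 0.94, -0.342], [0.003, -0.342, -0.94], [-1.0, -0.006, -0.001]]
ft_force: [-16.1, 8.6, 10.2]
grip_width: 0.0437
11.6 [ 0.4771 -0.369   0.1414] [[-0.005, 0.94, -0.342], [0.003, -0.342, -0.94], [-1.0, -0.005, -0.001]] [-48.9  32.2  74.5  -0.1  73.6  61.1] [-16.1   8.   10.6] 0.04358422116391275
```

```bash
python3 -c "
import cv2;t=cv2.imread('pics/s14_wrist.png');cv2.imwrite('pics/s14w.png',cv2.resize(t[80:384,110:410],None,fx=2,fy=2,interpolation=cv2.INTER_CUBIC))
t=cv2.imread('pics/s14_side.png');cv2.imwrite('pics/s14z.png',cv2.resize(t[120:200,310:390],None,fx=7,fy=7,interpolation=cv2.INTER_CUBIC))"
```

```text
(no output)
```

View pics/s14z.png

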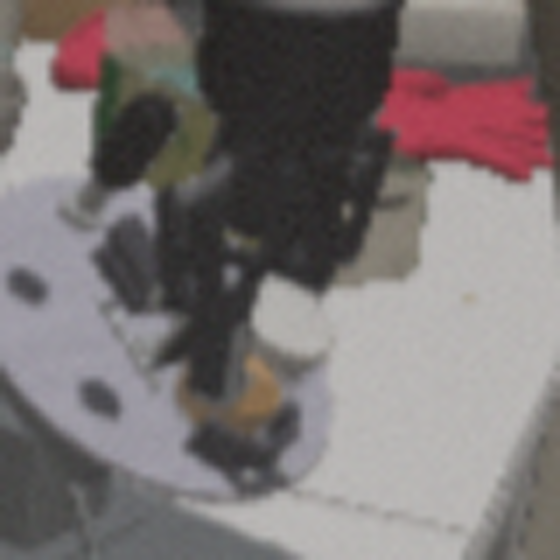

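```bash
python3 -m jog '[[-0.2,-0.0005,-0.001,0,0],[0.1,-0.0005,-0.001,0,0],[0.3,-0.0005,-0.001,0,0],[0.5,-0.0005,-0.001,0,0],[0.6,-0.0005,-0.001,0,0],[0.6,-0.0005,-0.001,0,0],[0.6,-0.0005,-0.001,0,0]]' 60
python3 look.py s15 side wrist;python3 -c "
import cv2;t=cv2.imread('pics/s15_wrist.png');cv2.imwrite('pics/s15w.png',cv2.resize(t[80:384,110:410],None,fx=2,fy=2,interpolation=cv2.INTER_CUBIC))
t=cv2.imread('pics/s15_side.png');cv2.imwrite('pics/s15z.png',cv2.resize(t[120:200,310:390],None,fx=7,fy=7,interpolation=cv2.INTER_CUBIC))"
```

```text
time_s: 12.3
position: [0.4782, -0.3698, 0.1408]
tool_rot: [[0.0, 0.94, -0.342], [-0.0, -0.342, -0.94], [-1.0, 0.0, 0.0]]
ft_force: [0.1, -0.4, -0.7]
grip_width: 0.0684
12.4 [ 0.4781 -0.3697  0.1408] [[0.0, 0.94, -0.342], [-0.0, -0.342, -0.94], [-1.0, 0.0, -0.0]] [-48.9  32.3  74.5   0.   73.2  61.1] [-0.5  0.3 -0.2] 0.06836941725096182
```

View pics/s15z.png

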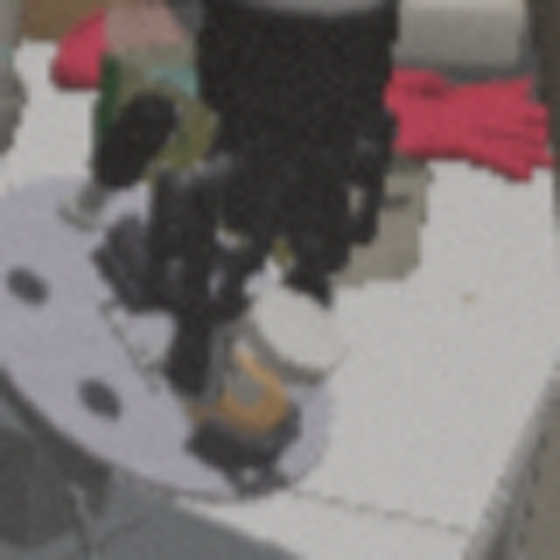

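View pics/s15w.png

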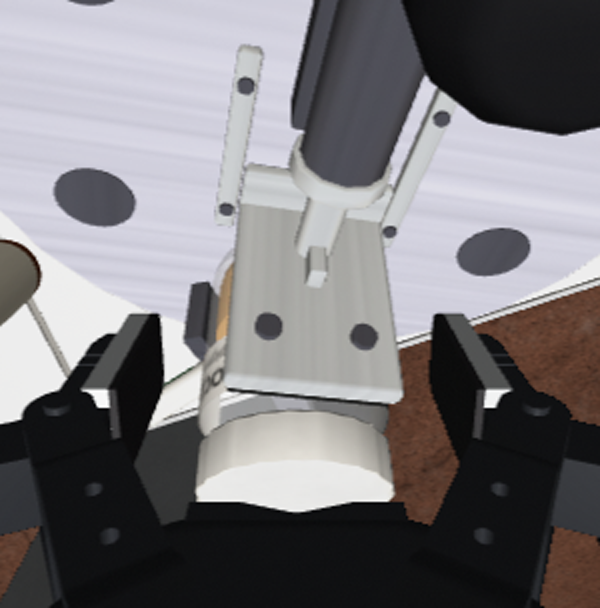

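```bash
python3 -m jog '[[0.7,-0.02,0,0,0],[0.8,-0.06,0,0,0],[1,-0.1,0.01,0,0],[1,-0.13,0.02,0,0],[1,-0.15,0.02,0,0],[1,-0.15,0.02,0,0],[1,-0.15,0.02,0,0]]' 60
python3 look.py s16 side wrist
python3 - <<'E'
from tgt import *
import json
T=np.array([.497,-.377,.29])
th=-.197; xs,ys=frame(th); S=HUB-.052*xs
def draw(nm,cam,roi,fx,out):
    im=cv2.imread(f'pics/{nm}.png'); y0,y1,x0,x1=roi
    im=cv2.resize(im[y0:y1,x0:x1],None,fx=fx,fy=fx,interpolation=cv2.INTER_CUBIC)
    def pt(P,c): 
        p=(proj(cam,P)-[x0,y0])*fx; cv2.circle(im,tuple(int(v) for v in p),1,c,-1)
    for t in np.linspace(0,2*np.pi,90):
        b=np.cos(t)*X+np.sin(t)*Y
        pt(S+.063*N+.0218*b,(0,200,0))
        pt(HUB+.09*b,(255,0,0)); pt(HUB+.065*xs+.072*N+.013*b,(0,255,255))
    cv2.imwrite(out,im)
draw('s16_wrist',load('s16_wrist'),(0,384,0,512),1.56,'pics/o3.png')
draw('s16_side','side',(110,210,290,400),6,'pics/o4.png')
g=HUB+.065*xs+.05*N-.005*Z; print('grip tcp',g)
E
```

```text
time_s: 13.1
position: [0.4967, -0.3764, 0.29]
tool_rot: [[-0.001, 0.94, -0.342], [0.001, -0.342, -0.94], [-1.0, -0.001, -0.0]]
ft_force: [0.8, -0.0, 0.1]
grip_width: 0.0855
13.2 [ 0.4965 -0.3763  0.2892] [[-0.002, 0.94, -0.342], [0.002, -0.342, -0.94], [-1.0, -0.003, -0.001]] [-48.   28.2  56.6  -0.   95.4  62. ] [0.8 0.6 0.1] 0.08473122641944145
grip tcp [ 0.5512 -0.4183  0.2052]
```

View pics/o3.png

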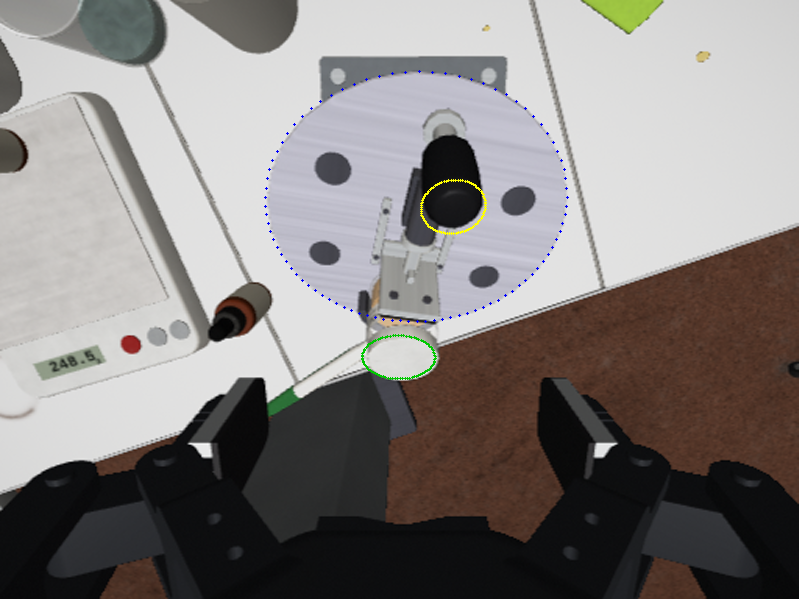

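View pics/o4.png

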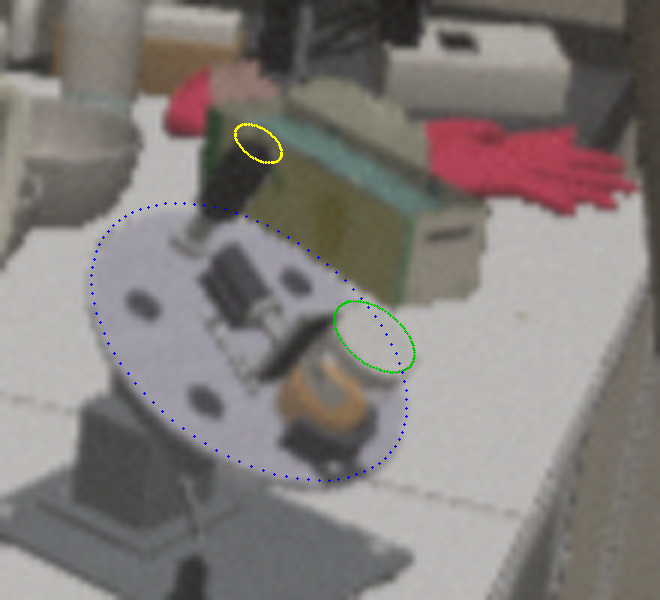

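```bash
python3 -m jog '[[1,0,0.03,0.01,0],[1,0,0.055,0.018,0],[1,0,0.066,0.021,0],[0.8,0.03,0.066,0.021,0],[0.5,0.06,0.066,0.021,0],[0.3,0.08,0.066,0.021,0],[0.1,0.085,0.066,0.021,0],[0.1,0.085,0.066,0.021,0],[0.1,0.085,0.066,0.021,0]]' 60
python3 look.py s17 side wrist; python3 -c "
import cv2;t=cv2.imread('pics/s17_wrist.png');cv2.imwrite('pics/s17w.png',cv2.resize(t[80:384,110:410],None,fx=2,fy=2,interpolation=cv2.INTER_CUBIC))
t=cv2.imread('pics/s17_side.png');cv2.imwrite('pics/s17z.png',cv2.resize(t[110:220,290:400],None,fx=6,fy=5.4,interpolation=cv2.INTER_CUBIC))"
```

```text
time_s: 14.1
position: [0.552, -0.4191, 0.2069]
tool_rot: [[0.001, 0.94, -0.342], [-0.001, -0.342, -0.94], [-1.0, 0.002, 0.001]]
ft_force: [-0.8, -0.1, 0.5]
grip_width: 0.047
14.2 [ 0.552  -0.4191  0.2072] [[0.002, 0.94, -0.342], [-0.002, -0.342, -0.94], [-1.0, 0.002, 0.001]] [-47.   38.1  51.8  -0.   90.   63. ] [-0.2  0.4  0.4] 0.047245236710101224
```

View pics/s17w.png

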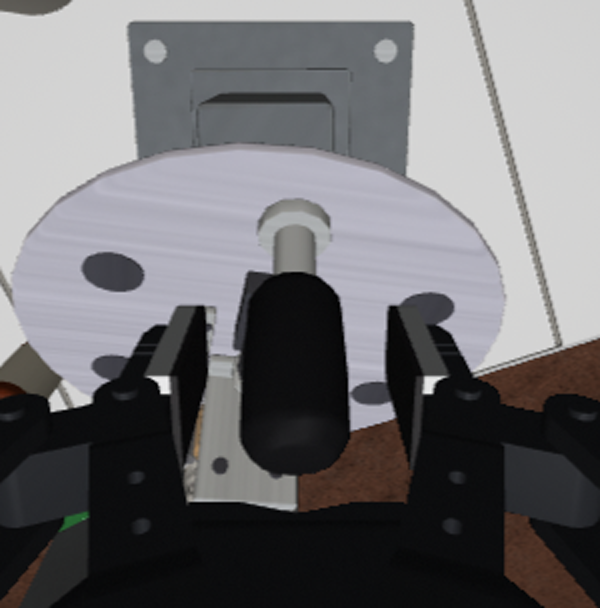

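View pics/s17z.png

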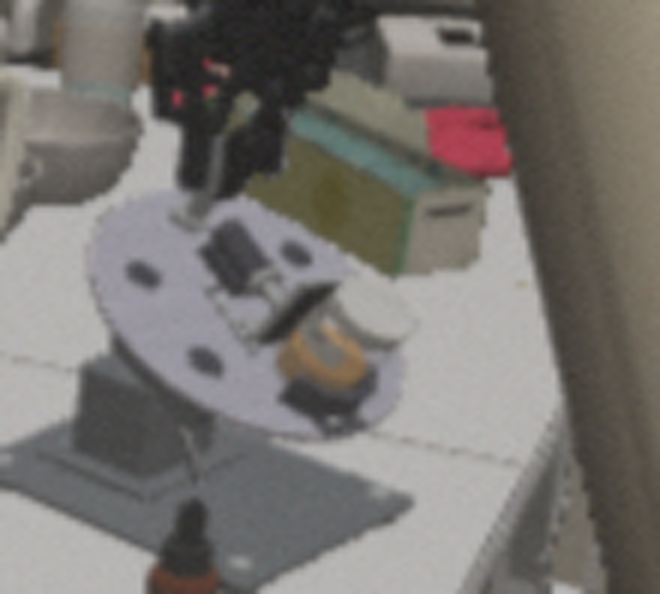

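```bash
python3 -m jog '[[-0.3,0.002,0,0,0],[-0.6,0.002,0,0,0],[-0.8,0.002,0,0,0],[-0.8,0.002,0,0,0],[-0.8,0.002,0,0,0],[-0.8,0.002,0,0,0]]' 50
python3 - <<'E'
from tgt import *
from rig import env
s=env.observe(); p=s['position']; print(p,s['ft_force'],s['grip_width'])
q=F@(p+.005*Z-HUB); print('grasp in face',q, np.hypot(*q[:2]),np.arctan2(q[1],q[0]))
E
```

```text
time_s: 14.8
position: [0.5517, -0.4188, 0.2043]
tool_rot: [[0.0, 0.94, -0.342], [-0.0, -0.342, -0.94], [-1.0, 0.0, 0.0]]
ft_force: [-1.1, 1.2, 5.5]
grip_width: 0.0239
[ 0.5517 -0.4188  0.2043] [-1.0684  1.2368  5.4537] 0.023887591465189675
grasp in face [ 0.0639 -0.0131  0.0489] 0.06519380931024128 -0.20182990968479753
```

```bash
cat > crank.py <<'E'
from tgt import *
import sys
def rows(th0,incs):
    ths=th0+np.cumsum(incs); c=lambda t:.065*(np.cos(np.radians(t))*X+np.sin(np.radians(t))*Y)
    print(','.join('[-0.8,'+','.join(f'{v:.4f}' for v in tool(c(t)-c(th0)))+',0]' for t in ths), ths[-1])
rows(-11.5,[1,3,5,7]+[8]*16)
rows(148.5,[8]*20);rows(308.5,[8]*20);rows(468.5,[8]*20)
rows(628.5,[8]*9+[7,5,3.5,2.5,1,.5,0,0])
E
python3 crank.py
```

```text
[-0.8,-0.0001,0.0002,-0.0011,0],[-0.8,-0.0004,0.0006,-0.0045,0],[-0.8,-0.0006,0.0011,-0.0101,0],[-0.8,-0.0006,0.0010,-0.0181,0],[-0.8,0.0001,-0.0002,-0.0270,0],[-0.8,0.0014,-0.0024,-0.0357,0],[-0.8,0.0033,-0.0057,-0.0440,0],[-0.8,0.0057,-0.0099,-0.0516,0],[-0.8,0.0087,-0.0150,-0.0585,0],[-0.8,0.0121,-0.0209,-0.0645,0],[-0.8,0.0158,-0.0274,-0.0695,0],[-0.8,0.0199,-0.0345,-0.0734,0],[-0.8,0.0243,-0.0420,-0.0762,0],[-0.8,0.0287,-0.0498,-0.0777,0],[-0.8,0.0333,-0.0576,-0.0779,0],[-0.8,0.0378,-0.0654,-0.0769,0],[-0.8,0.0422,-0.0730,-0.0746,0],[-0.8,0.0463,-0.0803,-0.0711,0],[-0.8,0.0503,-0.0870,-0.0665,0],[-0.8,0.0538,-0.0932,-0.0609,0] 132.5
[-0.8,0.0021,-0.0036,0.0080,0],[-0.8,0.0036,-0.0062,0.0166,0],[-0.8,0.0045,-0.0078,0.0255,0],[-0.8,0.0048,-0.0083,0.0345,0],[-0.8,0.0044,-0.0077,0.0436,0],[-0.8,0.0035,-0.0060,0.0524,0],[-0.8,0.0019,-0.0032,0.0609,0],[-0.8,-0.0003,0.0005,0.0689,0],[-0.8,-0.0030,0.0052,0.0762,0],[-0.8,-0.0062,0.0107,0.0826,0],[-0.8,-0.0098,0.0169,0.0882,0],[-0.8,-0.0137,0.0238,0.0926,0],[-0.8,-0.0179,0.0311,0.0960,0],[-0.8,-0.0223,0.0387,0.0981,0],[-0.8,-0.0269,0.0465
[... 1293 characters left out ...]
76,-0.0132,0.1158,0],[-0.8,0.0037,-0.0064,0.1203,0],[-0.8,-0.0005,0.0009,0.1236,0],[-0.8,-0.0049,0.0086,0.1257,0],[-0.8,-0.0095,0.0164,0.1266,0] 628.5
[-0.8,-0.0045,0.0078,-0.0004,0],[-0.8,-0.0090,0.0156,-0.0020,0],[-0.8,-0.0133,0.0230,-0.0049,0],[-0.8,-0.0173,0.0300,-0.0090,0],[-0.8,-0.0211,0.0365,-0.0141,0],[-0.8,-0.0244,0.0423,-0.0202,0],[-0.8,-0.0273,0.0473,-0.0272,0],[-0.8,-0.0297,0.0514,-0.0350,0],[-0.8,-0.0315,0.0545,-0.0433,0],[-0.8,-0.0326,0.0564,-0.0509,0],[-0.8,-0.0331,0.0573,-0.0565,0],[-0.8,-0.0333,0.0576,-0.0604,0],[-0.8,-0.0333,0.0577,-0.0633,0],[-0.8,-0.0333,0.0578,-0.0644,0],[-0.8,-0.0334,0.0578,-0.0650,0],[-0.8,-0.0334,0.0578,-0.0650,0],[-0.8,-0.0334,0.0578,-0.0650,0] 720.0
```

```bash
python3 -m jog '[[-0.8,-0.0001,0.0002,-0.0011,0],[-0.8,-0.0004,0.0006,-0.0045,0],[-0.8,-0.0006,0.0011,-0.0101,0],[-0.8,-0.0006,0.001,-0.0181,0],[-0.8,0.0001,-0.0002,-0.027,0],[-0.8,0.0014,-0.0024,-0.0357,0],[-0.8,0.0033,-0.0057,-0.044,0],[-0.8,0.0057,-0.0099,-0.0516,0],[-0.8,0.0087,-0.015,-0.0585,0],[-0.8,0.0121,-0.0209,-0.0645,0],[-0.8,0.0158,-0.0274,-0.0695,0],[-0.8,0.0199,-0.0345,-0.0734,0],[-0.8,0.0243,-0.042,-0.0762,0],[-0.8,0.0287,-0.0498,-0.0777,0],[-0.8,0.0333,-0.0576,-0.0779,0],[-0.8,0.0378,-0.0654,-0.0769,0],[-0.8,0.0422,-0.073,-0.0746,0],[-0.8,0.0463,-0.0803,-0.0711,0],[-0.8,0.0503,-0.087,-0.0665,0],[-0.8,0.0538,-0.0932,-0.0609,0]]' 60
python3 - <<'E'
from tgt import *
from rig import env
s=env.observe(); p=s['position']; print(p,s['ft_force'],s['grip_width'],s['qvel'])
q=F@(p+.005*Z-HUB); print('grasp in face',q, np.hypot(*q[:2]),np.degrees(np.arctan2(q[1],q[0])))
from crank import rows
E
sed -i '/^rows(/d' crank.py
python3 - <<'E'
from crank import rows
rows(132.5,[8]*20);rows(292.5,[8]*20);rows(452.5,[8]*20);rows(612.5,[8]*11+[7,5,3.5,2.5,1,.5,0,0])
E
```

```text
time_s: 16.8
position: [0.4854, -0.3295, 0.1507]
tool_rot: [[0.002, 0.94, -0.342], [-0.0, -0.342, -0.94], [-1.0, 0.002, -0.0]]
ft_force: [1.9, 1.3, 7.6]
grip_width: 0.0241
[ 0.4854 -0.3295  0.1507] [1.9106 1.3308 7.6269] 0.024126491705835473 [-7.8118 -2.2163 10.3514 -0.1706 -8.8647 -7.6013]
grasp in face [-0.0434  0.0482  0.0489] 0.06485221107167707 131.97766952602547
[-0.8,-0.0001,0.0002,-0.0011,0],[-0.8,-0.0004,0.0006,-0.0045,0],[-0.8,-0.0006,0.0011,-0.0101,0],[-0.8,-0.0006,0.0010,-0.0181,0],[-0.8,0.0001,-0.0002,-0.0270,0],[-0.8,0.0014,-0.0024,-0.0357,0],[-0.8,0.0033,-0.0057,-0.0440,0],[-0.8,0.0057,-0.0099,-0.0516,0],[-0.8,0.0087,-0.0150,-0.0585,0],[-0.8,0.0121,-0.0209,-0.0645,0],[-0.8,0.0158,-0.0274,-0.0695,0],[-0.8,0.0199,-0.0345,-0.0734,0],[-0.8,0.0243,-0.0420,-0.0762,0],[-0.8,0.0287,-0.0498,-0.0777,0],[-0.8,0.0333,-0.0576,-0.0779,0],[-0.8,0.0378,-0.0654,-0.0769,0],[-0.8,0.0422,-0.0730,-0.0746,0],[-0.8,0.0463,-0.0803,-0.0711,0],[-0.8,0.0503,-0.0870,-0.0665,0],[-0.8,0.0538,-0.0932,-0.0609,0] 132.5
[-0.8,0.0021,-0.0036,0.0080,0],[-0.8,0.0036,-0.0062,0.0166,0],[-0.8,0.0045,-0.0078,
[... 4172 characters left out ...]
0165,-0.0286,0.1191,0],[-0.8,0.0126,-0.0218,0.1236,0],[-0.8,0.0084,-0.0145,0.1269,0] 612.5
[-0.8,-0.0044,0.0076,0.0021,0],[-0.8,-0.0089,0.0155,0.0030,0],[-0.8,-0.0135,0.0233,0.0026,0],[-0.8,-0.0179,0.0310,0.0009,0],[-0.8,-0.0222,0.0385,-0.0019,0],[-0.8,-0.0263,0.0455,-0.0060,0],[-0.8,-0.0300,0.0520,-0.0111,0],[-0.8,-0.0333,0.0578,-0.0172,0],[-0.8,-0.0362,0.0628,-0.0242,0],[-0.8,-0.0386,0.0669,-0.0320,0],[-0.8,-0.0404,0.0700,-0.0403,0],[-0.8,-0.0415,0.0719,-0.0479,0],[-0.8,-0.0420,0.0727,-0.0535,0],[-0.8,-0.0422,0.0731,-0.0575,0],[-0.8,-0.0423,0.0732,-0.0603,0],[-0.8,-0.0423,0.0732,-0.0614,0],[-0.8,-0.0423,0.0732,-0.0620,0],[-0.8,-0.0423,0.0732,-0.0620,0],[-0.8,-0.0423,0.0732,-0.0620,0] 720.0
```

```bash
python3 -m jog '[[-0.8,0.0031,-0.0054,0.0066,0],[-0.8,0.0058,-0.01,0.014,0],[-0.8,0.0078,-0.0136,0.022,0],[-0.8,0.0094,-0.0162,0.0306,0],[-0.8,0.0103,-0.0178,0.0394,0],[-0.8,0.0105,-0.0183,0.0485,0],[-0.8,0.0102,-0.0176,0.0575,0],[-0.8,0.0092,-0.0159,0.0664,0],[-0.8,0.0076,-0.0132,0.0749,0],[-0.8,0.0055,-0.0094,0.0828,0],[-0.8,0.0028,-0.0048,0.0901,0],[-0.8,-0.0004,0.0007,0.0966,0],[-0.8,-0.004,0.007,0.1021,0],[-0.8,-0.008,0.0138,0.1066,0],[-0.8,-0.0122,0.0211,0.1099,0],[-0.8,-0.0166,0.0287,0.112,0],[-0.8,-0.0211,0.0366,0.1129,0],[-0.8,-0.0256,0.0444,0.1125,0],[-0.8,-0.0301,0.0521,0.1109,0],[-0.8,-0.0344,0.0596,0.108,0]]' 60
python3 - <<'E'
from tgt import *
from rig import env
s=env.observe(); p=s['position']; print(s['time_s'],p,s['ft_force'],s['grip_width'])
q=F@(p+.005*Z-HUB); print('grasp in face',q, np.hypot(*q[:2]),np.degrees(np.arctan2(q[1],q[0])))
E
```

```text
time_s: 18.8
position: [0.5037, -0.4517, 0.1847]
tool_rot: [[-0.001, 0.939, -0.343], [0.0, -0.343, -0.939], [-1.0, -0.001, 0.0]]
ft_force: [-4.9, 2.1, 4.9]
grip_width: 0.0238
18.8 [ 0.5037 -0.4517  0.1847] [-4.9237  2.1323  4.9312] 0.023823147710742336
grasp in face [ 0.0248 -0.0603  0.0489] 0.06522202819224364 -67.68093383150145
```

```bash
python3 -m jog '[[-0.8,-0.0041,0.007,-0.004,0],[-0.8,-0.0078,0.0135,-0.0092,0],[-0.8,-0.0111,0.0193,-0.0153,0],[-0.8,-0.014,0.0243,-0.0223,0],[-0.8,-0.0164,0.0284,-0.03,0],[-0.8,-0.0182,0.0315,-0.0384,0],[-0.8,-0.0194,0.0336,-0.0471,0],[-0.8,-0.02,0.0346,-0.0561,0],[-0.8,-0.02,0.0346,-0.0652,0],[-0.8,-0.0193,0.0334,-0.0741,0],[-0.8,-0.018,0.0312,-0.0828,0],[-0.8,-0.0161,0.0279,-0.0911,0],[-0.8,-0.0137,0.0237,-0.0987,0],[-0.8,-0.0107,0.0186,-0.1056,0],[-0.8,-0.0073,0.0127,-0.1116,0],[-0.8,-0.0036,0.0062,-0.1166,0],[-0.8,0.0005,-0.0009,-0.1205,0],[-0.8,0.0049,-0.0084,-0.1233,0],[-0.8,0.0093,-0.0161,-0.1248,0],[-0.8,0.0139,-0.024,-0.125,0]]' 60
```

```text
time_s: 20.8
position: [0.525, -0.3261, 0.1716]
tool_rot: [[0.003, 0.94, -0.342], [-0.002, -0.342, -0.94], [-1.0, 0.004, 0.001]]
ft_force: [2.0, -1.3, 8.6]
grip_width: 0.0243
```

```bash
python3 -m jog '[[-0.8,0.0045,-0.0078,0.001,0],[-0.8,0.0089,-0.0154,0.0033,0],[-0.8,0.0131,-0.0227,0.0068,0],[-0.8,0.017,-0.0294,0.0114,0],[-0.8,0.0205,-0.0356,0.017,0],[-0.8,0.0237,-0.041,0.0236,0],[-0.8,0.0263,-0.0455,0.031,0],[-0.8,0.0284,-0.0492,0.039,0],[-0.8,0.0299,-0.0518,0.0476,0],[-0.8,0.0308,-0.0534,0.0565,0],[-0.8,0.0311,-0.0538,0.0655,0],[-0.8,0.0307,-0.0532,0.0745,0],[-0.8,0.0297,-0.0515,0.0834,0],[-0.8,0.0282,-0.0488,0.0919,0],[-0.8,0.026,-0.045,0.0999,0],[-0.8,0.0233,-0.0403,0.1072,0],[-0.8,0.0201,-0.0348,0.1136,0],[-0.8,0.0165,-0.0286,0.1191,0],[-0.8,0.0126,-0.0218,0.1236,0],[-0.8,0.0084,-0.0145,0.1269,0]]' 60
python3 - <<'E'
from tgt import *
from rig import env
s=env.observe(); p=s['position']; print(s['time_s'],p,s['ft_force'],s['grip_width'])
q=F@(p+.005*Z-HUB); print('grasp in face',q, np.hypot(*q[:2]),np.degrees(np.arctan2(q[1],q[0])))
E
```

```text
time_s: 22.8
position: [0.467, -0.4401, 0.1625]
tool_rot: [[-0.001, 0.94, -0.342], [0.001, -0.342, -0.94], [-1.0, -0.001, -0.001]]
ft_force: [-3.0, 5.1, 6.6]
grip_width: 0.0241
22.8 [ 0.467  -0.4401  0.1625] [-3.0015  5.0881  6.6401] 0.024126924846572678
grasp in face [-0.0197 -0.062   0.0489] 0.06507177582277937 -107.62414368307738
```

```bash
python3 -m jog '[[-0.8,-0.0044,0.0076,0.0021,0],[-0.8,-0.0089,0.0155,0.003,0],[-0.8,-0.0135,0.0233,0.0026,0],[-0.8,-0.0179,0.031,0.0009,0],[-0.8,-0.0222,0.0385,-0.0019,0],[-0.8,-0.0263,0.0455,-0.006,0],[-0.8,-0.03,0.052,-0.0111,0],[-0.8,-0.0333,0.0578,-0.0172,0],[-0.8,-0.0362,0.0628,-0.0242,0],[-0.8,-0.0386,0.0669,-0.032,0],[-0.8,-0.0404,0.07,-0.0403,0],[-0.8,-0.0415,0.0719,-0.0479,0],[-0.8,-0.042,0.0727,-0.0535,0],[-0.8,-0.0422,0.0731,-0.0575,0],[-0.8,-0.0423,0.0732,-0.0603,0],[-0.8,-0.0423,0.0732,-0.0614,0],[-0.8,-0.0423,0.0732,-0.062,0],[-0.8,-0.0423,0.0732,-0.062,0],[-0.8,-0.0423,0.0732,-0.062,0]]' 60
python3 - <<'E'
from tgt import *
from rig import env
s=env.observe(); p=s['position']; print(s['time_s'],p,s['ft_force'],s['grip_width'])
q=F@(p+.005*Z-HUB); print('grasp in face',q, np.hypot(*q[:2]),np.degrees(np.arctan2(q[1],q[0])))
E
python3 look.py s18 side wrist; python3 -c "
import cv2;t=cv2.imread('pics/s18_wrist.png');cv2.imwrite('pics/s18w.png',cv2.resize(t,None,fx=1.56,fy=1.56,interpolation=cv2.INTER_CUBIC))
t=cv2.imread('pics/s18_side.png');cv2.imwrite('pics/s18z.png',cv2.resize(t[110:220,290:400],None,fx=6,fy=5.4,interpolation=cv2.INTER_CUBIC))"
```

```text
time_s: 24.7
position: [0.5571, -0.4075, 0.205]
tool_rot: [[0.0, 0.939, -0.343], [-0.001, -0.343, -0.939], [-1.0, 0.001, 0.001]]
ft_force: [-2.4, -0.5, 6.3]
grip_width: 0.0238
24.7 [ 0.5571 -0.4075  0.205 ] [-2.3717 -0.4627  6.2644] 0.02378860374210184
grasp in face [ 0.0652 -0.0006  0.0489] 0.06520253612620172 -0.5445759598988714
24.8 [ 0.557  -0.4075  0.205 ] [[0.0, 0.939, -0.343], [-0.001, -0.343, -0.939], [-1.0, 0.001, 0.001]] [-46.   37.9  52.5  -0.   89.5  64.1] [-3.6 -1.1  4.7] 0.023796573130831857
```

View pics/s18z.png

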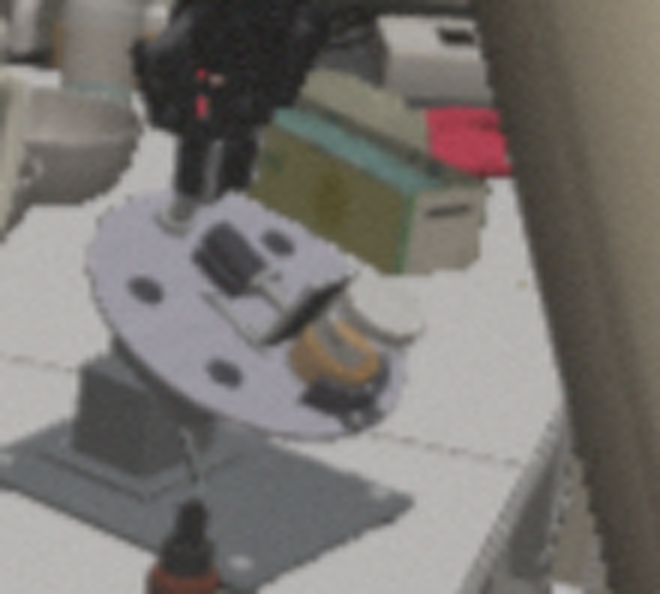

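View pics/s18w.png

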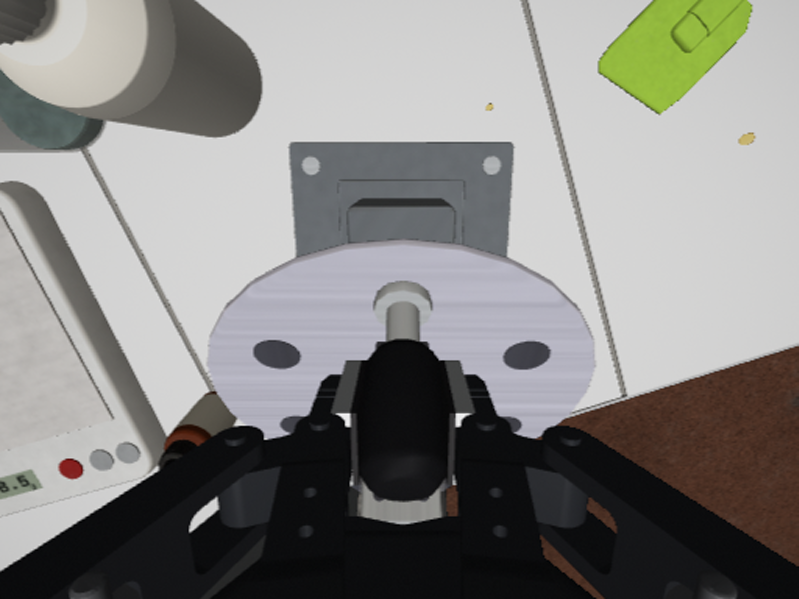

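```bash
python3 -m jog '[[-0.5,0,0,0,0],[-0.2,0,0,0,0],[0.1,0,0,0,0],[0.1,0,0,0,0],[0.3,-0.01,0,0,0],[0.5,-0.04,0,0,0],[0.5,-0.08,0,0,0],[0.5,-0.1,-0.02,0,0],[0.5,-0.11,-0.06,0,0],[0.5,-0.11,-0.07,0,0],[0.5,-0.11,-0.07,0,0],[0.5,-0.11,-0.07,0,0]]' 60
python3 look.py s19 side wrist top
python3 - <<'E'
from tgt import *
def draw(nm,cam,roi,fx,out,th):
    xs,ys=frame(th); S=HUB-.052*xs
    im=cv2.imread(f'pics/{nm}.png'); y0,y1,x0,x1=roi
    im=cv2.resize(im[y0:y1,x0:x1],None,fx=fx,fy=fx,interpolation=cv2.INTER_CUBIC)
    def pt(P,c): 
        p=(proj(cam,P)-[x0,y0])*fx; cv2.circle(im,tuple(int(v) for v in p),1,c,-1)
    for t in np.linspace(0,2*np.pi,90):
        b=np.cos(t)*X+np.sin(t)*Y
        pt(S+.063*N+.0218*b,(0,200,0)); pt(HUB+.09*b,(255,0,0)); pt(HUB+.065*xs+.072*N+.013*b,(0,255,255))
    cv2.imwrite(out,im)
draw('s19_wrist',load('s19_wrist'),(0,384,0,512),1.56,'pics/o5.png',0)
im=cv2.imread('pics/s19_side.png'); cv2.imwrite('pics/s19z.png',cv2.resize(im[110:290,190:400],None,fx=3.3,fy=3.3,interpolation=cv2.INTER_CUBIC))
E
```

```text
time_s: 26.0
position: [0.4918, -0.3832, 0.3148]
tool_rot: [[0.0, 0.94, -0.342], [-0.0, -0.342, -0.94], [-1.0, 0.001, 0.0]]
ft_force: [-0.2, 0.4, -0.8]
grip_width: 0.064
26.15 [ 0.4921 -0.3833  0.3138] [[-0.0, 0.94, -0.342], [0.001, -0.342, -0.94], [-1.0, -0.001, -0.0]] [-48.8  27.8  53.4   0.   98.9  61.2] [-0.5  0.4 -1. ] 0.06418680839663102
```

View pics/o5.png

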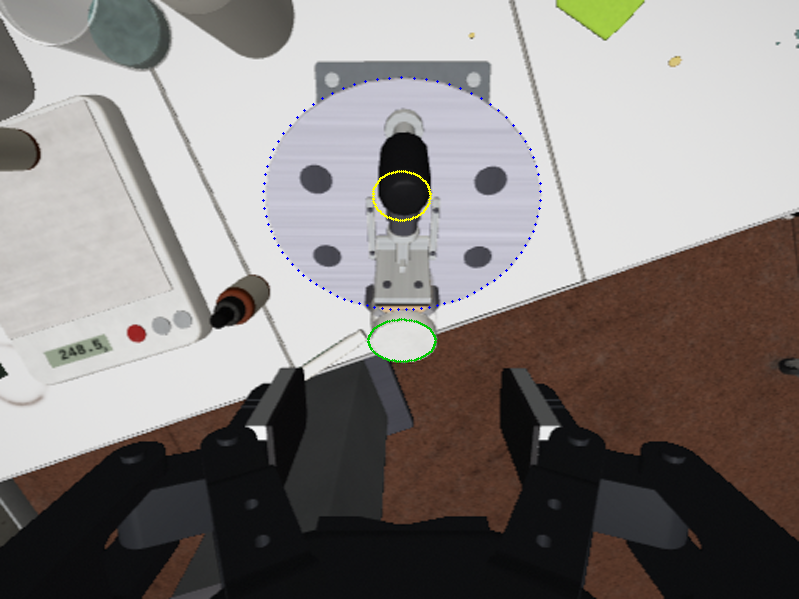

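View pics/s19z.png

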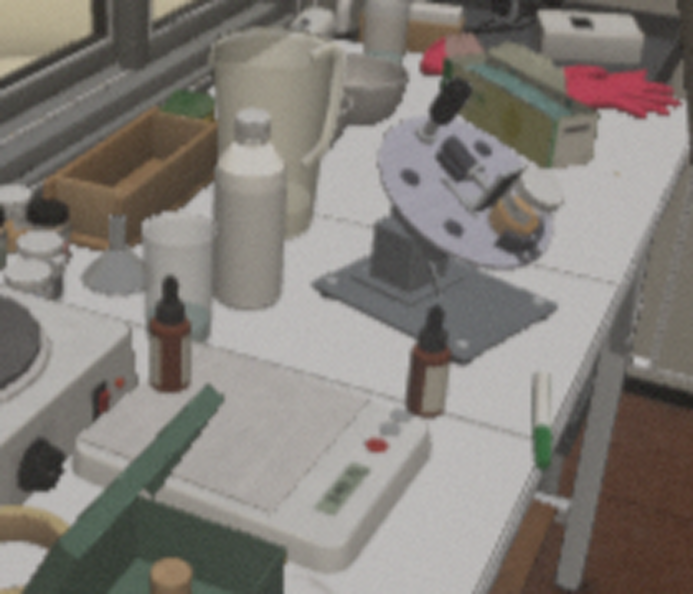

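View pics/s19_top.png

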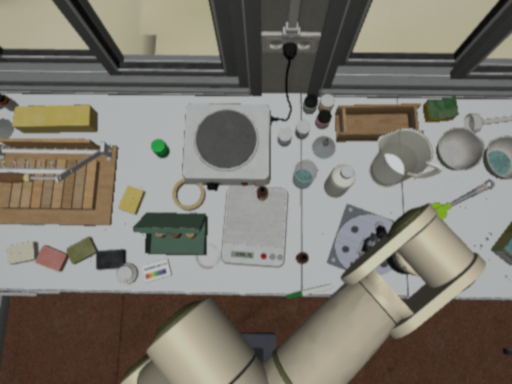

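Run:
```python
from rig import env
s=env.observe(); print(s['time_s'],s['ft_force'],abs(s['qvel']).max()); env.close_job()
```

```text
26.15 [-0.50624413  0.42991422 -0.9885705 ] 0.2994193531129633
the job is handed in; nothing more can be done
```

I clamped the jar in the tumbler, cranked the wheel a little over two turns in one direction, and stopped with the jar at the lowest point. I then let go and handed in at 26 s. The system reports no verdict, so the checks below are my own.

- **Clamping:** The hand can only point straight down, so I tilted the jar about 30° in the grip by pressing it against the scale's front edge. I then pushed the jaw back with the jar, lowered it inside the collar until it touched the wheel, and released it.
- **Seating:** Where the cap should be if the jar stands flat matched the wrist picture closely both before and after cranking. The side picture before cranking was a few millimetres off, like that camera's whole view of the tumbler.
- **Cranking:** I gripped the black grip and turned the wheel about 731°, from −11.5° to 720°. The speed was about 0.22 turn per second, and the wrist-force readings I took between moves were under about 10 N.
- **Final position:** The wheel's hole pattern puts it within about 0.5° of the lowest point. The arm is clear, with no force on it.
- **Other objects:** The two dropper bottles, the white bottle and the beaker look unmoved in the last top and side pictures. I compared them by eye and did not measure them.

One thing went differently from plan: the jar slid about 8 mm up in the grip while I was tilting it. I allowed for this when placing it.

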